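# Load the next toothed spool on the roller stand

## Task

The roller stand still carries its plain setting sleeve: lift it off the spindle and stand it upright in the empty blue bin. Then put the spool with the toothed bottom flange on the spindle, teeth at the bottom, fully down on the stand, and after it the hub cap, knob up, over the spindle's tip so that it lies flat on the spool; lower the parts into place, do not drop them. Last, throw the lock lever fully over, away from the robot; leave the plain spool, the oil bottle and the wrench where they are.

Things in the scene. Friction and masses are not known exactly. Their poses are not given: they have to be found in the camera images.
- stand: grey steel base plate, 100 (x) x 220 (y) x 20 mm, fixed to the bench; origin at the centre of its underside, x away from the robot, z up. It carries the upright steel spindle at (0, -50) mm and the lock lever at (0, +65) mm, both on its top at z = 20 mm
- spindle_foot (a point): foot of the spindle, on its axis, on the top face of the base plate (z = 20 mm). The spindle is a plain 16 mm steel rod, 104 mm tall, its last 6 mm tapered to 8 mm
- spindle_tip (a point): top of the spindle, on its axis, 104 mm above spindle_foot
- lever (a joint): angle of the lock lever, rad: 0 = leaning 0.5 rad from vertical towards the stand's -x (towards the robot), 1.0 = fully over to the stand's +x. It starts between 0 and 0.2 and stays where it is left. It is hinged about the stand's y axis 42 mm above the bench
- lever_tip (a point): centre of the 26 mm ball on the end of the 10 mm thick lever rod, 80 mm from its hinge; its axes are those of the lever
- sleeve: plain straight white plastic tube, 84 mm tall, 44 mm outside, 20 mm bore; starts standing on the base plate with the spindle through it; origin at the centre of its underside, z along its axis
- toothed_spool: white plastic spool, 84 mm tall with a 20 mm bore right through: toothed bottom flange 72 mm over the teeth, z = 0 to 12 mm; waist 36 mm diameter, z = 12 to 50 mm; smooth thick top flange 50 mm diameter, z = 50 to 84 mm (grip here). Stands upright loose on the bench; origin at the centre of its underside, z along its axis
- plain_spool: another white plastic spool, not wanted: 60 mm tall with two equal smooth flanges 60 mm in diameter and 10 mm thick, waist 36 mm. Stands on the bench; origin at the centre of its underside
- hub_cap: aluminium hub cap: round flange 60 mm diameter, z = 0 to 12 mm, with a knob 34 mm in diameter from z = 12 to 50 mm (grip here); a blind 20 mm hole 30 mm deep from below. Stands flange down on the bench; origin at the centre of its underside, z along its axis
- bin: empty open blue plastic bin, 140 (x) x 160 (y) x 50 mm high, walls and floor 5 mm thick, fixed; origin at the centre of its underside
- oil_bottle: white oil bottle with a black cap, 48 mm diameter, 120 mm tall; bystander; origin at the centre of its underside
- wrench: steel wrench 160 mm long lying on the bench beyond the stand; bystander; origin at its middle, lying along its x axis
Mind the look-alikes: they are no part of the job. Leave any orange or red look-alike of the hub_cap alone. What is shaped like the sleeve but purple is not meant.

How it is judged:
By the outcome, as a careful person would: the job done as asked, in the order asked, and still so for the second after the job is handed in, with the robot touching nothing.
It also fails if it takes over 69 s, if anything falls off the work surface, if the arm or the gripper's body presses on something with over 40 N, if the wrist force passes 120 N, or if a joint passes its speed limit or range.

## Robot

A 6-joint arm with a two-finger parallel gripper is mounted at the origin on the work surface. World frame = base frame: x ahead of the robot, y to its left, z up, the work surface at z = 0. Lengths are in m, angles in rad, forces in N, time in s.
With the tool pointing down it reaches from about 0.35 to 0.725 m from the base axis. Payload 6 kg.
Tool frame: the origin (TCP) lies midway between the tips of the shut fingers; the grasp point (between the pads) lies 19 mm behind it; x points along the fingers, z is the direction in which the jaws open and shut, and the axes are right-handed (so a half turn about x gives the same grasp; the last joint's range is limited). The gripper opens to 85 mm and grips with 20 to 120 N. Pads are 22 mm wide; open, the fingers measure 114 mm over their backs; the gripper's body (76 mm by 85 mm) begins 54 mm behind the grasp point. The pads swing forward as they close: fully open they stand 13 mm farther back than shut.
Start: joints at [1.679, 0.04, 0.085, 0, -1.615, -0.334], TCP at [0.134, 0.585, 0.231] pointing down, gripper open.
Joint ranges: [-2.56, 2.56], [-1.29, 2.01], [-1.08, 1.49], [-3.29, 1.98], [-2.81, -0.18], [-2.99, 2.99]. Speed limits (rad/s): [2.57, 2.57, 3.01, 3.14, 3.14, 3.14].

## Interface

Orientations are given as a rotation vector (axis times angle).
In Python, from plant import env, snapshot, get_calibration, order gives the robot as it stands.
- The arm moves only by the shell command python3 -m handwheel 'ROWS' [OPENING] [FORCE]. ROWS is JSON, a list of rows, each an object with "slide": the shift along the tool's x, y, z normalised to -1 to 1, where 1 is 0.4 m, a list of three; "twist": the turn, a rotation vector about the tool's x, y, z normalised to -1 to 1, where 1 is 45 degrees, a list of three. A call has 1 to 12 rows; each row shifts and turns the pose as measured when the row begins, along the tool's axes as they then stand; what a row does not reach is not made up. A row lasts 1/10 s, in which the tool goes at most 50 mm and 8.59 degrees, less where a joint would pass 70% of its speed; a pose out of reach is approached as far as the arm can. A call with a number of a shift or a turn outside -1 to 1 is refused whole. A call with a gripper value outside its range is refused whole. OPENING is the closure, from -1 (fully open) to 1 (shut), set as the call begins (- or left out, the last holds). The fingers move at their own pace and stop on an object; FORCE is the grip in N (left out, the last holds). Time passes only in rows, so rows that do not move let the fingers close. It gives the time, the measured TCP pose, the force and the opening at its end, in the units of the state.
- env.get_obs(): the state, without advancing time (a new reading comes with each control period).
- snapshot(name): name is "scene" or "top" or "wrist"; returns the picture (400x640x3 uint8, red, green, blue); there is no depth.
- get_calibration(name): a dict with "camera_matrix" (3x3 intrinsics, pixels), "extrinsics" (4x4, takes a point from world to camera coordinates). Camera axes: x right, y down, z forward; pixel columns grow to the right and rows downward; lengths in m; the calibration is good to about 2 mm. The wrist camera is an equidistant fisheye: a pixel r from the principal point sees the ray r / f radians off the axis. A picture is of the moment at which its call begins: read the wrist's pose just before it. get_calibration takes no time and is no camera call; for the wrist camera it gives the pose at the moment of the call.
- order.finish_job(): hands the job in, once; it reports no verdict.
The state is a dict: "time": time; "joint_pos": joint angles; "dq": joint speeds; "tau": joint torques, N m; "ee_pos": TCP position; "tool_rot": TCP orientation; "force": force on the tool from outside, world axes, zero at the start; "moment": the same for the moment, N m; "finger_gap": finger opening in m.
Only numpy, scipy, OpenCV 4.12 (cv2) and the standard library are available. Lean on these libraries where they do the work, as an engineer would, in place of code of your own. Each camera call takes 0.05 s, during which the arm holds its last target.

## Working session

There is one attempt and no reset: what is moved stays moved. The work goes in short steps, Python scripts to look and compute and a shell command to move; the robot and the scene stay as the last step left them, time stands still between calls to the robot, and variables do not carry over. Pictures are saved under pics/ and viewed, and the job is handed in when it is done.

```bash
ls; mkdir -p pics
python3 - <<'E'
from plant import env, snapshot, get_calibration, order
import cv2,numpy as np
print(env.get_obs())
for n in ["scene","top","wrist"]:
    c=get_calibration(n); print(n,np.round(c["camera_matrix"],2).tolist(),np.round(c["extrinsics"],4).tolist())
    cv2.imwrite(f"pics/{n}0.png",cv2.cvtColor(snapshot(n),cv2.COLOR_RGB2BGR))
E
```

```text
pics
{'time': 0.0, 'joint_pos': array([ 1.67869494e+00,  4.08039168e-02,  8.37738496e-02, -4.88569511e-04,
       -1.61549563e+00, -3.33720861e-01]), 'dq': array([ 0.00106259,  0.00016877,  0.00075604, -0.00034732, -0.00036506,
       -0.00012283]), 'tau': array([ 1.61167368e-04, -3.68201029e+01,  3.47421598e+01,  6.93246603e+00,
       -5.21068825e-03,  1.02097701e-05]), 'ee_pos': array([0.13417127, 0.58445603, 0.23025811]), 'tool_rot': array([ 1.37213409,  1.0925503 , -1.37448245]), 'force': array([-0.24153651,  0.67222463, -0.51739061]), 'moment': array([-0.01124631, -0.01194988, -0.01854416]), 'finger_gap': 0.08567451091360434}
scene [[427.71, 0.0, 315.15], [0.0, 427.71, 202.41], [0.0, 0.0, 1.0]] [[0.6968, 0.7172, 0.0103, -0.4201], [0.4744, -0.45, -0.7566, -0.1733], [-0.538, 0.5321, -0.6538, 1.2559], [0.0, 0.0, 0.0, 1.0]]
top [[433.23, 0.0, 313.42], [0.0, 433.23, 198.58], [0.0, 0.0, 1.0]] [[-0.1156, -0.9933, 0.0008, 0.0534], [-0.9703, 0.1128, -0.2141, 0.5685], [0.2126, -0.0256, -0.9768, 1.1961], [0.0, 0.0, 0.0, 1.0]]
wrist [[309.71, 0.0, 317.45], [0.0, 309.71, 200.57], [0.0, 0.0, 1.0]] [[-0.2228, -0.9749, 0.0008, 0.6003], [-0.94, 0.215, 0.2649, -0.0348], [-0.2584, 0.0582, -0.9643, 0.3789], [0.0, 0.0, 0.0, 1.0]]
```

View pics/scene0.png

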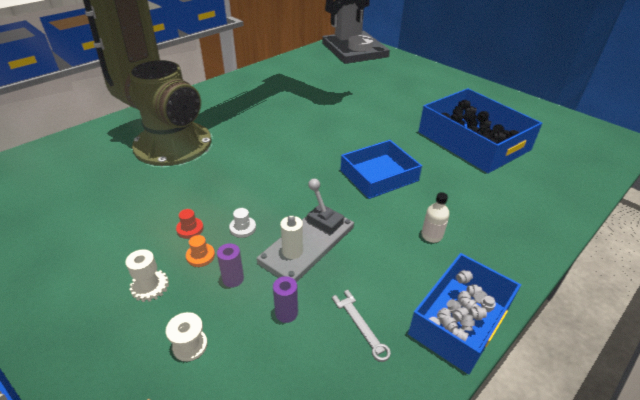

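View pics/top0.png

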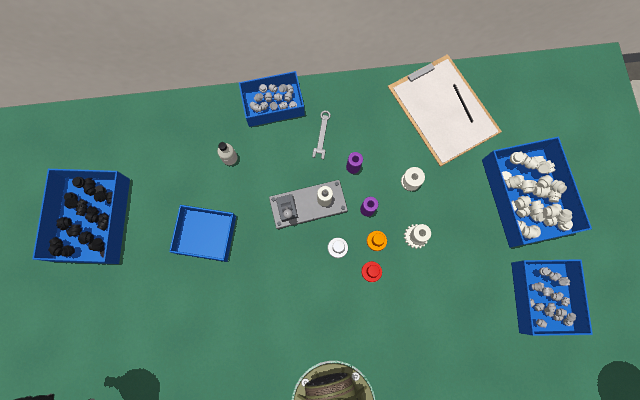

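View pics/wrist0.png

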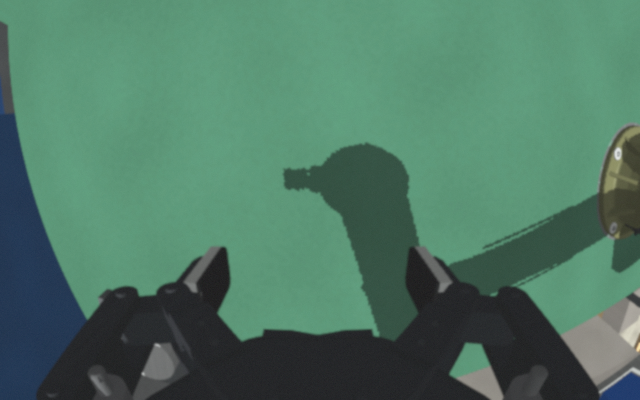

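Run:
```python
import cv2
t=cv2.imread("pics/top0.png"); s=cv2.imread("pics/scene0.png")
cv2.imwrite("pics/t_z1.png",cv2.resize(t[145:285,260:440],None,fx=4.4,fy=4.2,interpolation=cv2.INTER_CUBIC)[:588,:792])
cv2.imwrite("pics/t_z2.png",cv2.resize(t[130:270,160:300],None,fx=4,fy=4,interpolation=cv2.INTER_CUBIC))
cv2.imwrite("pics/s_z1.png",cv2.resize(s[165:315,110:310],None,fx=4,fy=4,interpolation=cv2.INTER_CUBIC))
cv2.imwrite("pics/s_z2.png",cv2.resize(s[130:280,255:455],None,fx=4,fy=4,interpolation=cv2.INTER_CUBIC))
```

```text
(no output)
```

View pics/t_z1.png

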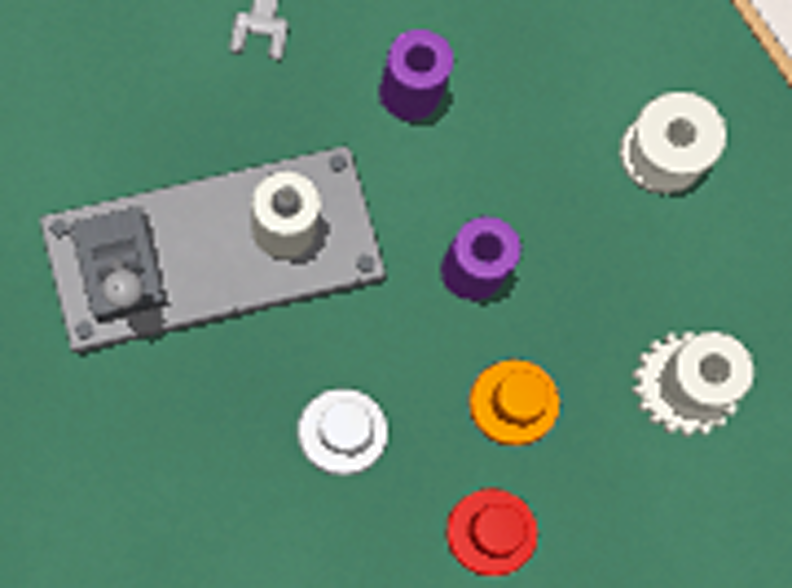

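View pics/t_z2.png

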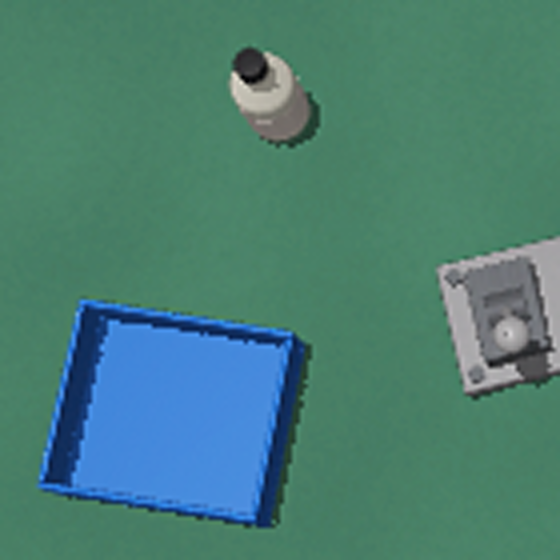

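View pics/s_z1.png

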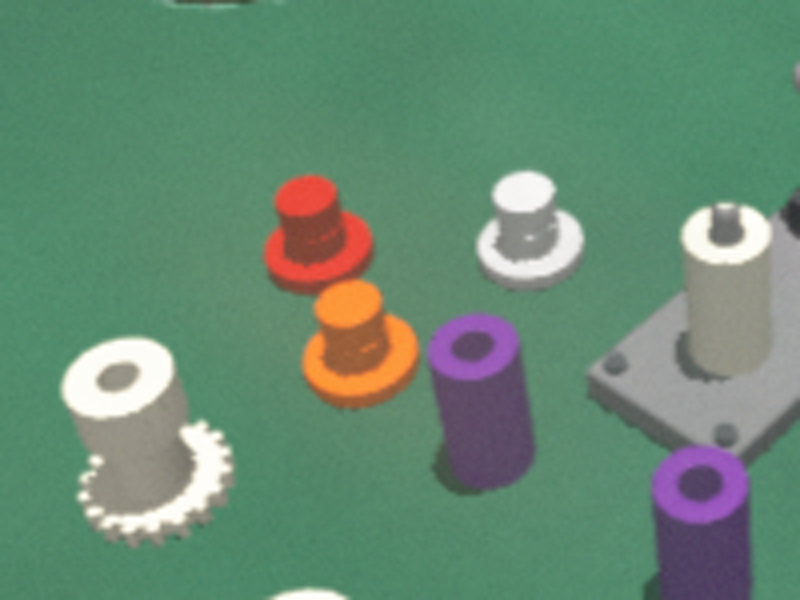

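View pics/s_z2.png

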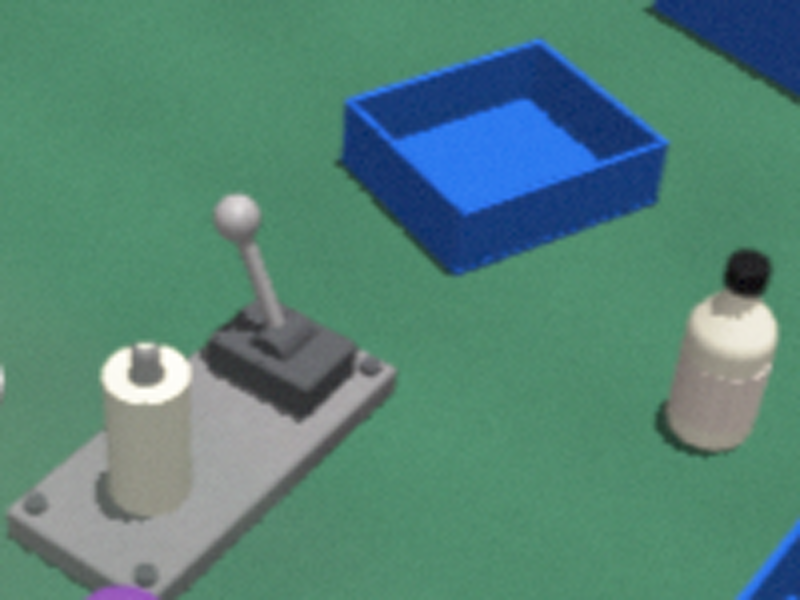

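```bash
cat > h.py <<'E'
import numpy as np, cv2
from plant import env, snapshot, get_calibration, order
def ray(n,uv,c=None):
    c=c or get_calibration(n); K=np.array(c["camera_matrix"]);E=np.array(c["extrinsics"])
    x=(uv[0]-K[0,2])/K[0,0];y=(uv[1]-K[1,2])/K[1,1]
    if n=="wrist":
        r=np.hypot(x,y); d=np.array([x/r*np.sin(r),y/r*np.sin(r),np.cos(r)]) if r>0 else np.array([0,0,1.])
    else: d=np.array([x,y,1.])
    R=E[:3,:3]; o=-R.T@E[:3,3]; return o,R.T@d
def atz(n,uv,z,c=None):
    o,d=ray(n,uv,c); return (o+d*(z-o[2])/d[2])[:2]
def proj(n,P,c=None):
    c=c or get_calibration(n); K=np.array(c["camera_matrix"]);E=np.array(c["extrinsics"])
    p=E[:3,:3]@np.asarray(P,float)+E[:3,3]
    if n=="wrist":
        th=np.arctan2(np.hypot(p[0],p[1]),p[2]); q=p[:2]/np.hypot(p[0],p[1])*th
    else: q=p[:2]/p[2]
    return q*[K[0,0],K[1,1]]+K[:2,2]
def tri(a,b):
    o1,d1=a;o2,d2=b
    A=np.stack([d1,-d2],1); t=np.linalg.lstsq(A,o2-o1,rcond=None)[0]
    p,q=o1+d1*t[0],o2+d2*t[1]; return (p+q)/2,np.linalg.norm(p-q)
E
python3 - <<'E'
from h import *
np.set_printoptions(precision=4,suppress=True)
T=lambda u,v:((u+.5)/4.4-.5+260,(v+.5)/4.2-.5+145)
T2=lambda u,v:((u+.5)/4-.5+160,(v+.5)/4-.5+130)
S=lambda u,v:((u+.5)/4-.5+110,(v+.5)/4-.5+165)
S2=lambda u,v:((u+.5)/4-.5+255,(v+.5)/4-.5+130)
for nm,t,s,z in [("sleeve",T(287,203),S(727,233),.104),("toothed",T(715,369),S(118,378),.084),("cap",T(347,425),S(525,190),.05),("orange",T(521,397),S(350,302),.05),("red",T(498,529),S(308,196),.05),("purp",T(486,247),S(475,346),.084),("ball",T(122,287),S2(238,217),.11),
 ("bottlecap",T2(250,64),S2(749,268),.12)]:
    print(nm,atz("top",t,z),atz("scene",s,z),*tri(ray("top",t),ray("scene",s)))
print("plain",atz("top",T(682,131),.06),"purp2",atz("top",T(421,57),.084),"toothfl",atz("top",T(690,383),.012),"capfl",atz("top",T(343,431),.012))
P=[atz("top",T(*p),.02) for p in [(41,216),(348,147),(385,272),(73,348)]]
print("stand",P,np.mean(P,0),[np.linalg.norm(P[i]-P[i-1]) for i in range(4)])
P=[atz("top",T2(*p),.05) for p in [(83,300),(303,332),(274,524),(40,487)]]
print("bin",P,np.mean(P,0),[np.linalg.norm(P[i]-P[i-1]) for i in range(4)])
P=[atz("scene",S2(*p),.05) for p in [(540,42),(665,145),(461,213),(347,100)]]
print("bin",P,np.mean(P,0))
P=[atz("top",T2(*p),.0) for p in [(83,300)]]
o=env.get_obs(); 
from scipy.spatial.transform import Rotation as R
print(R.from_rotvec(o["tool_rot"]).as_matrix())
E
```

```text
sleeve [ 0.574  -0.0452] [ 0.577  -0.0426] [ 0.5754 -0.0437  0.1031] 0.0039254002553343196
toothed [ 0.4342 -0.3033] [ 0.4375 -0.3023] [ 0.4349 -0.3028  0.082 ] 0.002286968255287667
cap [ 0.4276 -0.0681] [ 0.4298 -0.0644] [ 0.4288 -0.0663  0.0501] 0.004314940390194997
orange [ 0.4335 -0.1834] [ 0.4374 -0.1826] [ 0.4343 -0.1827  0.0475] 0.0025417245127854846
red [ 0.347  -0.1556] [ 0.3509 -0.1548] [ 0.3477 -0.1548  0.0477] 0.0025355245055779328
purp [ 0.5334 -0.1704] [ 0.5363 -0.1691] [ 0.5343 -0.1695  0.0824] 0.002570313989540147
ball [0.5282 0.0651] [0.5235 0.0724] [0.528  0.066  0.1157] 0.002912710547377202
bottlecap [0.741  0.2287] [0.7476 0.2281] [0.7443 0.2309 0.1158] 0.004163310672097754
plain [ 0.6049 -0.3162] purp2 [ 0.6714 -0.1469] toothfl [ 0.4341 -0.3042] capfl [ 0.4276 -0.0676]
stand [array([0.6031, 0.1182]), array([ 0.6295, -0.0966]), array([ 0.5355, -0.1098]), array([0.5057, 0.1058])] [0.5684 0.0044] [np.float64(0.09815975193693775), np.float64(0.21640673701687863), np.float64(0.0948973477451363), np.float64(0.21758842874451936)]
bin [array([0.6003, 0.3752]), array([0.558 , 0.2175]), array([0.4221, 0.2486]), array([0.4676, 0.4125])] [0.512  0.3134] [np.float64(0.13786276315353363), np.float64(0.16325475980588458), np.float64(0.1394384302805526), np.float64(0.1700191803142072)]
bin [array([0.473 , 0.4142]), array([0.6044, 0.3764]), array([0.56 , 0.227]), array([0.4294, 0.2648])] [0.5167 0.3206]
[[-0.0001  0.9746 -0.2239]
 [-0.0014 -0.2239 -0.9746]
 [-1.      0.0002  0.0014]]
```

The measurements agree with the given sizes. Next I turn the jaws towards the stand's x axis.

```bash
cat >> h.py <<'E'
from scipy.spatial.transform import Rotation as Rn
def go(P=None,jaw=None):
    """tool-frame remaining slide/twist (normalised) to TCP P, tool down, z dir at jaw (rad)"""
    o=env.get_obs(); R=Rn.from_rotvec(o["tool_rot"]).as_matrix(); p=np.array(o["ee_pos"])
    a=np.arctan2(R[1,2],R[0,2])
    print("t",round(o["time"],2),"p",np.round(p,4),"jaw",round(np.degrees(a),1),"xaxis",np.round(R[:,0],3),"gap",round(o["finger_gap"],4),"F",np.round(o["force"],1),"q",np.round(o["joint_pos"],2))
    if P is not None: print("slide units",np.round(R.T@(np.array(P)-p)/.4,4))
    if jaw is not None:
        x=np.array([0,0,-1.]);z=np.array([np.cos(jaw),np.sin(jaw),0]);G=np.stack([x,np.cross(z,x),z],1)
        print("twist units",np.round(Rn.from_matrix(R.T@G).as_rotvec()/np.radians(45),4))
JAW=np.radians(187.5)
E
python3 -m handwheel '[{"slide":[0,0,0],"twist":[0.19,0,0]},{"slide":[0,0,0],"twist":[0.19,0,0]},{"slide":[0,0,0],"twist":[0.19,0,0]},{"slide":[0,0,0],"twist":[0.19,0,0]},{"slide":[0,0,0],"twist":[0.19,0,0]},{"slide":[0,0,0],"twist":[0.19,0,0]},{"slide":[0,0,0],"twist":[0.19,0,0]},{"slide":[0,0,0],"twist":[0.19,0,0]}]' -1 40
python3 -c "
from h import *
go([.575,-.044,.231],JAW)"
```

```text
time: 0.95
ee_pos: [0.1337, 0.5835, 0.2268]
tool_rot: [2.144, 0.142, -2.148]
force: [-0.4, -0.0, -0.4]
finger_gap: 0.0852
t 0.95 p [0.1337 0.5835 0.2268] jaw -172.0 xaxis [-0.001 -0.007 -1.   ] gap 0.0852 F [-0.4 -0.  -0.4] q [ 1.68  0.04  0.08 -0.   -1.62 -1.54]
slide units [-2.0000e-04  1.7069e+00 -8.7420e-01]
twist units [ 0.0111  0.0028 -0.0091]
```

```bash
python3 -m handwheel '[{"slide":[0,0.11,-0.056],"twist":[0,0,0]},{"slide":[0,0.11,-0.056],"twist":[0,0,0]},{"slide":[0,0.11,-0.056],"twist":[0,0,0]},{"slide":[0,0.11,-0.056],"twist":[0,0,0]},{"slide":[0,0.11,-0.056],"twist":[0,0,0]},{"slide":[0,0.11,-0.056],"twist":[0,0,0]},{"slide":[0,0.11,-0.056],"twist":[0,0,0]},{"slide":[0,0.11,-0.056],"twist":[0,0,0]},{"slide":[0,0.11,-0.056],"twist":[0,0,0]},{"slide":[0,0.11,-0.056],"twist":[0,0,0]}]'
python3 -c "
from h import *
go([.575,-.044,.2],JAW)"
```

```text
time: 1.95
ee_pos: [0.4154, 0.1722, 0.226]
tool_rot: [2.137, 0.141, -2.142]
force: [1.3, 1.3, -0.3]
finger_gap: 0.0852
t 1.95 p [0.4154 0.1722 0.226 ] jaw -171.7 xaxis [-0.002 -0.014 -1.   ] gap 0.0852 F [ 1.3  1.3 -0.3] q [ 0.85 -0.36 -0.28  0.01 -1.66 -0.71]
slide units [ 0.072   0.5915 -0.3168]
twist units [ 0.0182  0.0044 -0.0174]
```

```bash
python3 -m handwheel '[{"slide":[0,0.11,-0.059],"twist":[0,0,0]},{"slide":[0,0.11,-0.059],"twist":[0,0,0]},{"slide":[0,0.11,-0.059],"twist":[0,0,0]},{"slide":[0,0.11,-0.059],"twist":[0,0,0]},{"slide":[0,0.11,-0.059],"twist":[0,0,0]},{"slide":[0.06,0.03,-0.02],"twist":[0.02,0,-0.015]},{"slide":[0,0,0],"twist":[0,0,0]}]'
python3 - <<'E'
from h import *
go([.575,-.044,.2],JAW)
c=get_calibration("wrist")
im=snapshot("wrist"); cv2.imwrite("pics/w1.png",im[:,:,::-1])
print(proj("wrist",[.575,-.044,.104],c),proj("wrist",[.575,-.044,.124],c))
go([.575,-.044,.2],JAW)
E
```

```text
time: 2.65
ee_pos: [0.5735, -0.0471, 0.2017]
tool_rot: [2.153, 0.132, -2.163]
force: [-0.7, 0.5, -1.7]
finger_gap: 0.0856
t 2.65 p [ 0.5735 -0.0471  0.2017] jaw -173.0 xaxis [-0.005 -0.001 -1.   ] gap 0.0856 F [-0.7  0.5 -1.7] q [ 0.27 -0.02 -0.03 -0.   -1.57 -0.14]
slide units [ 0.0043 -0.0073 -0.0048]
twist units [-0.0109  0.0064 -0.0001]
[313.90528706 203.44999342] [313.72055405 210.7936479 ]
t 2.7 p [ 0.5739 -0.0468  0.2045] jaw -172.9 xaxis [-0.001 -0.002 -1.   ] gap 0.0856 F [-0.4  0.9 -0.3] q [ 0.27 -0.02 -0.03  0.   -1.57 -0.14]
slide units [ 0.0111 -0.0067 -0.0037]
twist units [-0.0094  0.002  -0.0021]
```

View pics/w1.png

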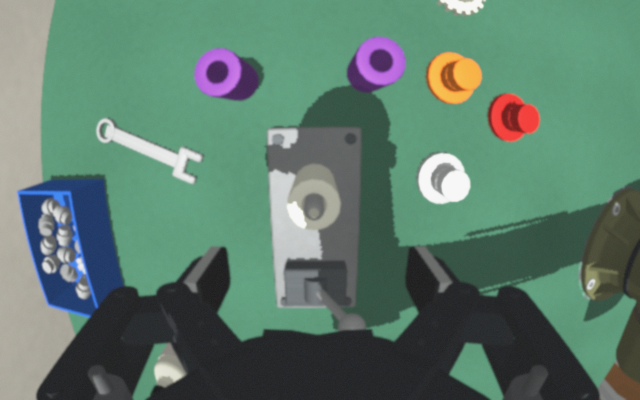

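```bash
python3 -c "
import cv2
t=cv2.imread('pics/w1.png'); cv2.imwrite('pics/w1z.png',cv2.resize(t[120:345,250:470],None,fx=2.6,fy=2.6,interpolation=cv2.INTER_CUBIC))"
```

```text
(no output)
```

View pics/w1z.png

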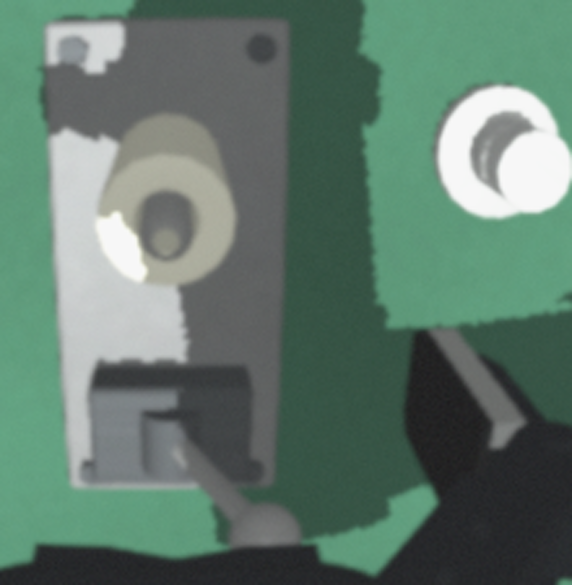

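Run:
```python
from h import *
np.set_printoptions(precision=4,suppress=True)
Z=lambda u,v:((u+.5)/2.6-.5+250,(v+.5)/2.6-.5+120)
print("sleeve",atz("wrist",Z(167,219),.104),"tip",atz("wrist",Z(166,242),.124),"cap",atz("wrist",Z(534,172),.05),"capfl",atz("wrist",Z(498,152),.012),"ball",atz("wrist",Z(266,535),.113))
P=[atz("wrist",Z(*p),.02) for p in [(45,26),(290,18),(272,487),(71,488)]]
print(P,np.mean(P,0)); d=(P[3]+P[2]-P[0]-P[1]);print(np.degrees(np.arctan2(-d[0],d[1])))
go([.5755,-.0445,.062],JAW)
```

```text
sleeve [ 0.5756 -0.0426] tip [ 0.5756 -0.0414] cap [ 0.429  -0.0652] capfl [ 0.4298 -0.0657] ball [0.5256 0.0696]
[array([ 0.633 , -0.0937]), array([ 0.5343, -0.1092]), array([0.506, 0.111]), array([0.6039, 0.124 ])] [0.5693 0.008 ]
7.467851537300411
t 2.7 p [ 0.5739 -0.0468  0.2045] jaw -172.9 xaxis [-0.001 -0.002 -1.   ] gap 0.0856 F [-0.4  0.9 -0.3] q [ 0.27 -0.02 -0.03  0.   -1.57 -0.14]
slide units [ 0.3561 -0.0058 -0.0053]
twist units [-0.0094  0.002  -0.0021]
```

```bash
python3 -m handwheel '[{"slide":[0,-0.01,-0.005],"twist":[-0.009,0,0]},{"slide":[0.09,0,0],"twist":[0,0,0]},{"slide":[0.09,0,0],"twist":[0,0,0]},{"slide":[0.09,0,0],"twist":[0,0,0]},{"slide":[0,0,0],"twist":[0,0,0]}]'
python3 -c "
from h import *
go([.5757,-.0428,.062],JAW)"
```

```text
time: 3.2
ee_pos: [0.5773, -0.0368, 0.1016]
tool_rot: [2.16, 0.149, -2.136]
force: [-0.8, 0.7, -1.3]
finger_gap: 0.085
t 3.2 p [ 0.5773 -0.0368  0.1016] jaw -172.0 xaxis [ 0.011 -0.001 -1.   ] gap 0.085 F [-0.8  0.7 -1.3] q [ 0.29 -0.   -0.2   0.   -1.37 -0.15]
slide units [0.0989 0.0141 0.0071]
twist units [ 0.0117 -0.014  -0.0028]
```

```bash
python3 -m handwheel '[{"slide":[0.04,0.013,0.006],"twist":[0.012,-0.014,0]},{"slide":[0.0,0,0],"twist":[0,0,0]}]'
python3 -c "
from h import *
go([.5757,-.0428,.062],JAW)"
```

```text
time: 3.4
ee_pos: [0.5771, -0.0405, 0.0897]
tool_rot: [2.155, 0.141, -2.145]
force: [0.4, 0.5, -0.6]
finger_gap: 0.0853
t 3.4 p [ 0.5771 -0.0405  0.0897] jaw -172.3 xaxis [ 0.005 -0.003 -1.   ] gap 0.0853 F [ 0.4  0.5 -0.6] q [ 0.28  0.01 -0.21  0.   -1.35 -0.15]
slide units [0.0693 0.005  0.0046]
twist units [ 0.0045 -0.0058 -0.0043]
```

```bash
python3 -m handwheel '[{"slide":[0.05,0.006,0.003],"twist":[0.004,-0.005,0]},{"slide":[0.022,0.001,0.002],"twist":[0,0,0]},{"slide":[0.0,0,0],"twist":[0,0,0]}]'
python3 -c "
from h import *
go([.5757,-.0428,.062],JAW)"
```

```text
time: 3.7
ee_pos: [0.5796, -0.0423, 0.0685]
tool_rot: [2.163, 0.14, -2.137]
force: [0.3, -0.9, -0.1]
finger_gap: 0.0854
t 3.7 p [ 0.5796 -0.0423  0.0685] jaw -172.3 xaxis [ 0.012 -0.003 -1.   ] gap 0.0854 F [ 0.3 -0.9 -0.1] q [ 0.28  0.02 -0.23  0.01 -1.3  -0.14]
slide units [ 0.0161 -0.0002  0.01  ]
twist units [ 0.0043 -0.0149 -0.0064]
```

```bash
python3 -m handwheel '[{"slide":[0.018,0,0.012],"twist":[0.004,-0.016,-0.003]},{"slide":[0.0,0,0],"twist":[0,0,0]}]'
python3 -c "
from h import *
go([.5757,-.0428,.062],JAW)"
```

```text
time: 3.9
ee_pos: [0.5759, -0.0427, 0.0638]
tool_rot: [2.154, 0.139, -2.15]
force: [-0.7, -0.1, -0.2]
finger_gap: 0.0851
t 3.9 p [ 0.5759 -0.0427  0.0638] jaw -172.5 xaxis [ 0.002 -0.003 -1.   ] gap 0.0851 F [-0.7 -0.1 -0.2] q [ 0.28  0.02 -0.24  0.   -1.31 -0.14]
slide units [0.0044 0.0002 0.0005]
twist units [ 0.0007 -0.0025 -0.0036]
```

Centred to within a millimetre; now I close on the sleeve.

```bash
python3 -m handwheel '[{"slide":[0,0,0],"twist":[0,0,0]},{"slide":[0,0,0],"twist":[0,0,0]},{"slide":[0,0,0],"twist":[0,0,0]},{"slide":[0,0,0],"twist":[0,0,0]},{"slide":[0,0,0],"twist":[0,0,0]},{"slide":[0,0,0],"twist":[0,0,0]}]' 1 40
python3 -c "
from h import *
go([.5757,-.0428,.2],JAW)"
```

```text
time: 4.5
ee_pos: [0.5768, -0.0427, 0.0659]
tool_rot: [2.157, 0.139, -2.147]
force: [-0.5, 0.3, -0.0]
finger_gap: 0.0435
t 4.5 p [ 0.5768 -0.0427  0.0659] jaw -172.5 xaxis [ 0.005 -0.003 -1.   ] gap 0.0435 F [-0.5  0.3 -0. ] q [ 0.28  0.02 -0.24  0.   -1.31 -0.14]
slide units [-0.3353  0.001   0.0013]
twist units [ 0.0009 -0.006  -0.004 ]
```

```bash
python3 -m handwheel '[{"slide":[-0.06,0,0],"twist":[0,-0.005,0]},{"slide":[-0.06,0,0],"twist":[0,0,0]},{"slide":[-0.06,0,0],"twist":[0,0,0]}]'
python3 -c "
from h import *
go([.5757,-.0428,.2],JAW)"
```

```text
time: 4.8
ee_pos: [0.5747, -0.0423, 0.1337]
tool_rot: [2.145, 0.139, -2.16]
force: [2.2, -0.4, -3.1]
finger_gap: 0.0435
t 4.8 p [ 0.5747 -0.0423  0.1337] jaw -172.5 xaxis [-0.007 -0.003 -1.   ] gap 0.0435 F [ 2.2 -0.4 -3.1] q [ 0.28 -0.01 -0.14  0.   -1.44 -0.14]
slide units [-0.1657  0.0018 -0.001 ]
twist units [ 0.0003  0.0093 -0.0027]
```

```bash
python3 -m handwheel '[{"slide":[-0.09,0,0],"twist":[0,0.008,0]},{"slide":[-0.08,0,0],"twist":[0,0,0]},{"slide":[0,0,0],"twist":[0,0,0]}]'
python3 -c "
from h import *
go([.5145,.317,.2],JAW)"
```

```text
time: 5.1
ee_pos: [0.5763, -0.0422, 0.2066]
tool_rot: [2.157, 0.139, -2.148]
force: [0.6, 0.3, -0.5]
finger_gap: 0.0437
t 5.1 p [ 0.5763 -0.0422  0.2066] jaw -172.5 xaxis [ 0.004 -0.002 -1.   ] gap 0.0437 F [ 0.6  0.3 -0.5] q [ 0.28 -0.02 -0.03  0.   -1.57 -0.14]
slide units [ 0.0141 -0.9106  0.0358]
twist units [ 0.0001 -0.005  -0.0031]
```

```bash
python3 -m handwheel '[{"slide":[0,-0.1,0.003],"twist":[0,0,0]},{"slide":[0,-0.11,0.003],"twist":[0,0,0]},{"slide":[0,-0.11,0.003],"twist":[0,0,0]},{"slide":[0,-0.11,0.003],"twist":[0,0,0]},{"slide":[0,-0.11,0.003],"twist":[0,0,0]},{"slide":[0,-0.11,0.003],"twist":[0,0,0]},{"slide":[0,-0.1,0.003],"twist":[0,0,0]},{"slide":[0,0,0],"twist":[0,0,0]}]'
python3 - <<'E'
from h import *
go([.5145,.317,.08],JAW)
im=snapshot("wrist"); cv2.imwrite("pics/w2.png",im[:,:,::-1])
im=snapshot("scene"); cv2.imwrite("pics/s2.png",im[:,:,::-1])
print(proj("wrist",[.5145,.317,.05]))
E
```

```text
time: 5.9
ee_pos: [0.525, 0.2639, 0.1983]
tool_rot: [2.15, 0.132, -2.159]
force: [-0.4, -0.5, -1.2]
finger_gap: 0.0434
t 5.9 p [0.525  0.2639 0.1983] jaw -172.8 xaxis [-0.004 -0.004 -1.   ] gap 0.0434 F [-0.4 -0.5 -1.2] q [ 0.81  0.01 -0.   -0.   -1.56 -0.68]
slide units [ 0.2954 -0.1358  0.008 ]
twist units [-0.0062  0.0057 -0.0038]
[320.60415396 241.25012435]
```

View pics/w2.png

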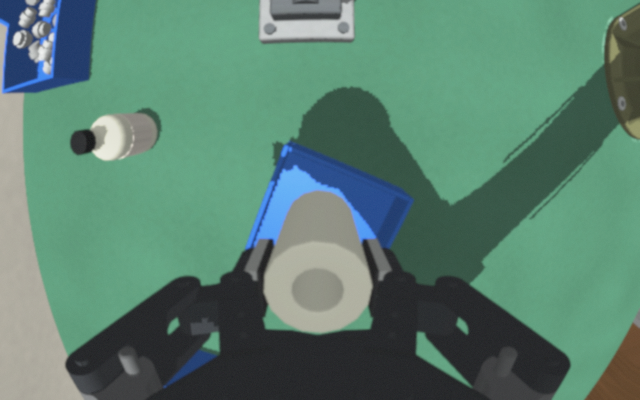

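View pics/s2.png

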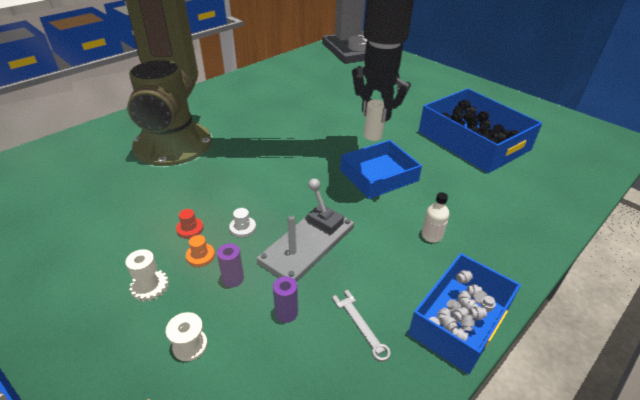

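```bash
python3 -m handwheel '[{"slide":[0,-0.1,0.004],"twist":[0,0.004,0]},{"slide":[0,-0.045,0.002],"twist":[-0.006,0,0]},{"slide":[0.06,-0.005,0],"twist":[0,0,0]},{"slide":[0.09,0,0],"twist":[0,0,0]},{"slide":[0.08,0,0],"twist":[0,0,0]},{"slide":[0,0,0],"twist":[0,0,0]}]'
python3 - <<'E'
from h import *
go([.5145,.317,.053],JAW)
E
```

```text
time: 6.6
ee_pos: [0.518, 0.3162, 0.1037]
tool_rot: [2.157, 0.127, -2.156]
force: [-0.3, -0.3, -2.0]
finger_gap: 0.0435
t 6.6 p [0.518  0.3162 0.1037] jaw -173.0 xaxis [ 0.    -0.004 -1.   ] gap 0.0435 F [-0.3 -0.3 -2. ] q [ 0.88  0.08 -0.1   0.   -1.39 -0.76]
slide units [ 0.1269 -0.0036  0.0083]
twist units [-0.0113  0.0003 -0.0053]
```

```bash
python3 -m handwheel '[{"slide":[0.06,0,0.008],"twist":[0,0,-0.004]},{"slide":[0.045,0,0],"twist":[0,0,0]},{"slide":[0,0,0],"twist":[0,0,0]}]'
python3 - <<'E'
from h import *
go([.5145,.317,.053],JAW)
E
```

```text
time: 6.9
ee_pos: [0.5174, 0.3137, 0.0652]
tool_rot: [2.164, 0.129, -2.155]
force: [-0.0, -0.1, -0.8]
finger_gap: 0.0433
t 6.9 p [0.5174 0.3137 0.0652] jaw -173.2 xaxis [ 0.004 -0.    -1.   ] gap 0.0433 F [-0.  -0.1 -0.8] q [ 0.88  0.09 -0.16  0.   -1.31 -0.76]
slide units [ 0.0305 -0.009   0.0063]
twist units [-0.0146 -0.005  -0.0008]
```

```bash
python3 -m handwheel '[{"slide":[0.025,-0.006,0.006],"twist":[0,-0.005,0]},{"slide":[0.012,0,0],"twist":[0,0,0]},{"slide":[0,0,0],"twist":[0,0,0]}]'
python3 - <<'E'
from h import *
go([.5145,.317,.05],JAW)
E
```

```text
time: 7.2
ee_pos: [0.5169, 0.3163, 0.0545]
tool_rot: [2.166, 0.131, -2.156]
force: [-0.0, 0.1, -1.7]
finger_gap: 0.0436
t 7.2 p [0.5169 0.3163 0.0545] jaw -173.2 xaxis [ 0.005  0.002 -1.   ] gap 0.0436 F [-0.   0.1 -1.7] q [ 0.88  0.1  -0.17  0.   -1.29 -0.76]
slide units [ 0.0113 -0.0024  0.0059]
twist units [-0.0159 -0.0062  0.0024]
```

```bash
python3 -m handwheel '[{"slide":[0.008,0,0],"twist":[0,-0.006,0.002]},{"slide":[0.006,0,0],"twist":[0,0,0]}]'
python3 - <<'E'
from h import *
go([.5145,.317,.05],JAW)
E
```

```text
time: 7.4
ee_pos: [0.5177, 0.3169, 0.0509]
tool_rot: [2.163, 0.13, -2.159]
force: [-6.0, -0.9, 8.7]
finger_gap: 0.0438
t 7.4 p [0.5177 0.3169 0.0509] jaw -173.2 xaxis [ 0.002  0.002 -1.   ] gap 0.0438 F [-6.  -0.9  8.7] q [ 0.88  0.11 -0.17  0.   -1.29 -0.76]
slide units [ 0.0022 -0.0011  0.008 ]
twist units [-0.0154 -0.0027  0.002 ]
```

```bash
python3 -m handwheel '[{"slide":[0,0,0],"twist":[0,0,0]},{"slide":[0,0,0],"twist":[0,0,0]},{"slide":[0,0,0],"twist":[0,0,0]},{"slide":[0,0,0],"twist":[0,0,0]},{"slide":[-0.05,0,0],"twist":[0,0,0]},{"slide":[-0.1,0,0],"twist":[0,0,0]},{"slide":[-0.1,0,0],"twist":[0,0,0]},{"slide":[-0.1,0,0],"twist":[0,0,0]},{"slide":[0,0,0],"twist":[0,0,0]}]' -1
python3 - <<'E'
from h import *
go([.576,-.042,.2],JAW)
im=snapshot("scene"); cv2.imwrite("pics/s3.png",cv2.resize(im[:,:,::-1],None,fx=1.25,fy=1.25))
E
```

```text
time: 8.3
ee_pos: [0.5174, 0.3158, 0.1957]
tool_rot: [2.162, 0.128, -2.158]
force: [-0.1, -0.3, 0.7]
finger_gap: 0.0852
t 8.3 p [0.5174 0.3158 0.1957] jaw -173.2 xaxis [ 0.002 -0.    -1.   ] gap 0.0852 F [-0.1 -0.3  0.7] q [ 0.88  0.05  0.03  0.   -1.55 -0.76]
slide units [-0.0102  0.9056 -0.0395]
twist units [-0.0155 -0.0022 -0.0008]
```

View pics/s3.png

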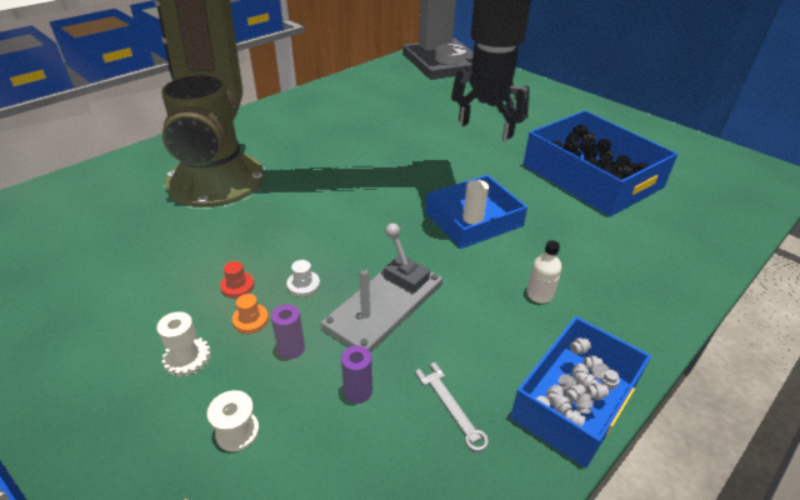

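The sleeve stands upright in the bin at about (475,200), and the spindle is bare. I'll measure the spindle and head for the toothed spool.

Run:
```python
from h import *
im=snapshot("top"); cv2.imwrite("pics/t3.png",im[:,:,::-1])
t=im[:,:,::-1]; 
cv2.imwrite("pics/t3z.png",np.hstack([cv2.resize(t[165:235,265:350],None,fx=5,fy=5,interpolation=cv2.INTER_CUBIC),cv2.resize(t[210:280,395:445],None,fx=5,fy=5,interpolation=cv2.INTER_CUBIC)]))
s=snapshot("scene")[:,:,::-1]
cv2.imwrite("pics/s3z.png",cv2.resize(s[170:280,250:370],None,fx=5,fy=5,interpolation=cv2.INTER_CUBIC))
go([.435,-.3028,.2],JAW)
```

```text
t 8.45 p [0.515  0.3148 0.1877] jaw -173.2 xaxis [-0.008 -0.006 -1.   ] gap 0.0853 F [-0.1  0.5 -1.6] q [ 0.88  0.06  0.03 -0.   -1.55 -0.76]
slide units [-0.0195  1.5097  0.3816]
twist units [-0.0155  0.0107 -0.0067]
```

View pics/t3z.png

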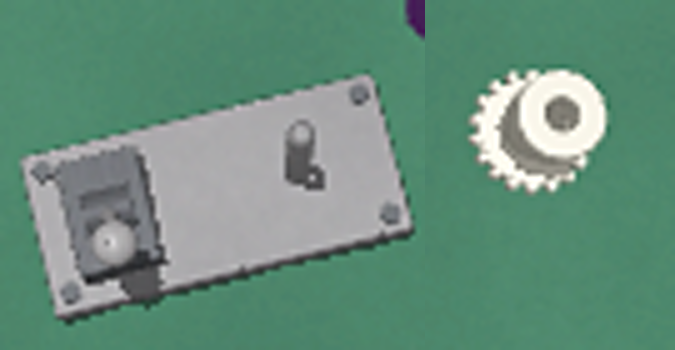

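View pics/s3z.png

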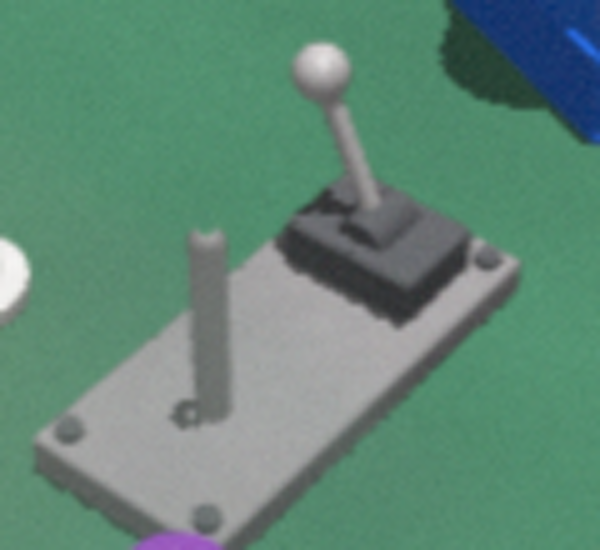

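```bash
python3 - <<'E'
from h import *
np.set_printoptions(precision=4,suppress=True)
f=lambda u,v,a,b,s=5:((u+.5)/s-.5+a,(v+.5)/s-.5+b)
for t,s,z in [(f(301,128,265,165),f(208,236,250,170),.124),(f(111,241,265,165),f(322,73,250,170),.113)]:
  print(atz("top",t,z),atz("scene",s,z),*tri(ray("top",t),ray("scene",s)))
print("foot top",atz("top",f(298,180,265,165),.02),"scene",atz("scene",f(215,415,250,170),.02))
print("tooth",atz("top",f(137,113,395,210),.084))
P=[atz("top",f(*p,265,165),.02) for p in [(25,158),(370,75),(410,228),(60,313)]]
print(P,np.mean(P,0)); d=P[0]+P[3]-P[1]-P[2]; print(np.degrees(np.arctan2(-d[0],d[1])))
E
python3 -m handwheel '[{"slide":[0,0.115,0.029],"twist":[0,0.008,0]},{"slide":[0,0.115,0.029],"twist":[0,0,0]},{"slide":[0,0.115,0.029],"twist":[0,0,0]},{"slide":[0,0.115,0.029],"twist":[0,0,0]},{"slide":[0,0.115,0.029],"twist":[0,0,0]},{"slide":[0,0.115,0.029],"twist":[0,0,0]},{"slide":[0,0.115,0.029],"twist":[0,0,0]},{"slide":[0,0.115,0.029],"twist":[0,0,0]}]'
python3 - <<'E'
from h import *
go([.435,-.3028,.2],JAW)
E
```

```text
[ 0.5772 -0.045 ] [ 0.58  -0.045] [ 0.5781 -0.0444  0.1222] 0.001624188251901782
[0.5282 0.0664] [0.5269 0.0688] [0.5282 0.0668 0.1147] 0.0010348651156811986
foot top [ 0.57   -0.0451] scene [ 0.5796 -0.0443]
tooth [ 0.435  -0.3031]
[array([0.6024, 0.1162]), array([ 0.6296, -0.0963]), array([ 0.5332, -0.1079]), array([0.5064, 0.1045])] [0.5679 0.0041]
7.246076752220876
time: 9.25
ee_pos: [0.4594, -0.0715, 0.1758]
tool_rot: [2.122, 0.121, -2.173]
force: [1.2, 0.3, -0.1]
finger_gap: 0.0856
t 9.25 p [ 0.4594 -0.0715  0.1758] jaw -172.6 xaxis [-0.023 -0.017 -1.   ] gap 0.0856 F [ 1.2  0.3 -0.1] q [ 0.29 -0.31 -0.34  0.01 -1.57 -0.16]
slide units [-0.0491  0.5664  0.136 ]
twist units [-0.0028  0.0317 -0.0181]
```

```bash
python3 -m handwheel '[{"slide":[-0.03,0.1,0.025],"twist":[0,0.03,-0.018]},{"slide":[-0.02,0.115,0.028],"twist":[0,0,0]},{"slide":[0,0.115,0.028],"twist":[0,0,0]},{"slide":[0,0.115,0.028],"twist":[0,0,0]},{"slide":[0,0.1,0.025],"twist":[0,0,0]},{"slide":[0,0.03,0.008],"twist":[0,0,0]},{"slide":[0,0,0],"twist":[0,0,0]}]'
python3 - <<'E'
from h import *
go([.435,-.3028,.2],JAW)
c=get_calibration("wrist")
im=snapshot("wrist"); cv2.imwrite("pics/w4.png",im[:,:,::-1])
print(proj("wrist",[.435,-.303,.084],c))
E
```

```text
time: 9.95
ee_pos: [0.4239, -0.3197, 0.1855]
tool_rot: [2.142, 0.138, -2.178]
force: [-0.8, 0.5, 0.1]
finger_gap: 0.0852
t 9.95 p [ 0.4239 -0.3197  0.1855] jaw -173.0 xaxis [-0.017  0.004 -1.   ] gap 0.0852 F [-0.8  0.5  0.1] q [-0.27 -0.13 -0.16  0.   -1.55  0.39]
slide units [-0.0365 -0.0387 -0.0322]
twist units [-0.0102  0.0205  0.0075]
[299.19829189 215.68595198]
```

View pics/w4.png

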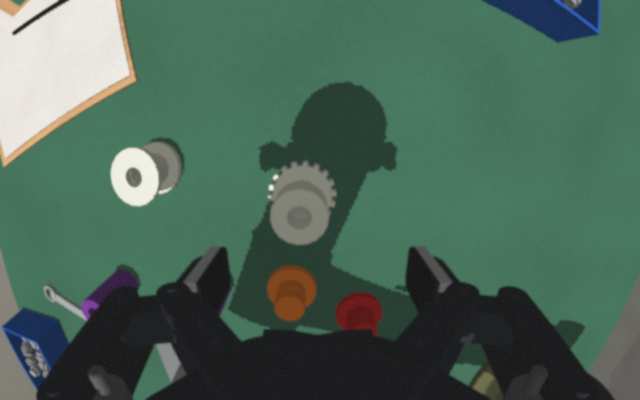

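```bash
python3 -m handwheel '[{"slide":[0,-0.038,-0.032],"twist":[-0.01,0.02,0.007]},{"slide":[0.08,0,0],"twist":[0,0,0]},{"slide":[0.08,0,0],"twist":[0,0,0]},{"slide":[0,0,0],"twist":[0,0,0]}]'
python3 - <<'E'
from h import *
go([.435,-.3025,.046],JAW)
print(atz("wrist",(299.5,217),.084))
E
```

```text
time: 10.4
ee_pos: [0.436, -0.2969, 0.1179]
tool_rot: [2.151, 0.149, -2.153]
force: [-0.4, 0.5, -1.2]
finger_gap: 0.0852
t 10.4 p [ 0.436  -0.2969  0.1179] jaw -172.2 xaxis [-0.001  0.002 -1.   ] gap 0.0852 F [-0.4  0.5 -1.2] q [-0.22 -0.14 -0.29 -0.   -1.42  0.35]
slide units [0.1797 0.0139 0.0043]
twist units [0.0066 0.0005 0.0029]
[ 0.44713652 -0.30214008]
```

```bash
python3 -m handwheel '[{"slide":[0.05,0.014,0.004],"twist":[0.006,0,0.003]},{"slide":[0.06,0,0],"twist":[0,0,0]},{"slide":[0.05,0,0],"twist":[0,0,0]},{"slide":[0,0,0],"twist":[0,0,0]}]'
python3 - <<'E'
from h import *
go([.435,-.3025,.046],JAW)
E
```

```text
time: 10.8
ee_pos: [0.4379, -0.3, 0.0573]
tool_rot: [2.152, 0.145, -2.145]
force: [-0.8, -1.2, -0.1]
finger_gap: 0.0853
t 10.8 p [ 0.4379 -0.3     0.0573] jaw -172.1 xaxis [ 0.003 -0.003 -1.   ] gap 0.0853 F [-0.8 -1.2 -0.1] q [-0.22 -0.1  -0.37  0.   -1.29  0.36]
slide units [0.0282 0.0052 0.0082]
twist units [ 0.0089 -0.0034 -0.0045]
```

```bash
python3 -m handwheel '[{"slide":[0.03,0.007,0.01],"twist":[0.008,-0.003,-0.004]},{"slide":[0.004,0,0],"twist":[0,0,0]}]'
python3 - <<'E'
from h import *
go([.435,-.3025,.046],JAW)
E
```

```text
time: 11.0
ee_pos: [0.4359, -0.3032, 0.0462]
tool_rot: [2.155, 0.141, -2.148]
force: [0.1, -0.6, 0.2]
finger_gap: 0.0855
t 11.0 p [ 0.4359 -0.3032  0.0462] jaw -172.4 xaxis [ 0.003 -0.002 -1.   ] gap 0.0855 F [ 0.1 -0.6  0.2] q [-0.23 -0.09 -0.38  0.   -1.27  0.36]
slide units [ 0.0005 -0.0021  0.002 ]
twist units [ 0.003  -0.0037 -0.003 ]
```

```bash
python3 -m handwheel '[{"slide":[0,0,0],"twist":[0,0,0]},{"slide":[0,0,0],"twist":[0,0,0]},{"slide":[0,0,0],"twist":[0,0,0]},{"slide":[0,0,0],"twist":[0,0,0]},{"slide":[0,0,0],"twist":[0,0,0]},{"slide":[0,0,0],"twist":[0,0,0]}]' 1 50
python3 - <<'E'
from h import *
go([.435,-.3025,.046],JAW)
c=get_calibration("wrist")
im=snapshot("wrist"); cv2.imwrite("pics/w5.png",im[:,:,::-1])
print(proj("wrist",[.435,-.303,.084],c))
E
```

```text
time: 11.6
ee_pos: [0.4372, -0.3038, 0.0493]
tool_rot: [2.158, 0.139, -2.144]
force: [0.3, -0.5, -2.2]
finger_gap: 0.0498
t 11.6 p [ 0.4372 -0.3038  0.0493] jaw -172.4 xaxis [ 0.007 -0.004 -1.   ] gap 0.0498 F [ 0.3 -0.5 -2.2] q [-0.23 -0.09 -0.38  0.   -1.28  0.36]
slide units [ 0.0082 -0.004   0.005 ]
twist units [ 0.0029 -0.0079 -0.0056]
[320.5454336  287.98253974]
```

View pics/w5.png

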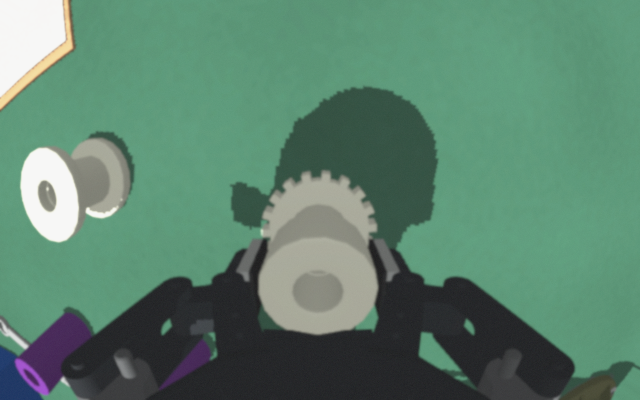

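```bash
python3 - <<'E'
from h import *
o=env.get_obs();R=Rn.from_rotvec(o["tool_rot"]).as_matrix()
for px in [(318,290),(318,292)]:
    w=np.r_[atz("wrist",px,.084),.084]
    print(w,(R.T@(w-o["ee_pos"]))*1000)
go([.4372,-.3038,.2],JAW)
E
python3 -m handwheel '[{"slide":[-0.06,0,0],"twist":[0,-0.008,-0.005]},{"slide":[-0.08,0,0],"twist":[0,0,0]},{"slide":[-0.1,0,0],"twist":[0,0,0]},{"slide":[-0.1,0,0],"twist":[0,0,0]},{"slide":[-0.06,0,0],"twist":[0,0,0]},{"slide":[0,0,0],"twist":[0,0,0]}]'
python3 - <<'E'
from h import *
go([.577,-.0435,.205],JAW)
E
```

```text
[ 0.43587738 -0.30190833  0.084     ] [-34.72527904  -1.8858893    0.82093013]
[ 0.43574549 -0.30093783  0.084     ] [-34.7295961   -2.86529845   0.82276949]
t 11.65 p [ 0.4372 -0.3038  0.0493] jaw -172.4 xaxis [ 0.007 -0.004 -1.   ] gap 0.0499 F [ 0.   0.6 -1.6] q [-0.23 -0.09 -0.38  0.   -1.28  0.36]
slide units [-0.3768  0.0017 -0.0024]
twist units [ 0.0029 -0.0079 -0.0056]
time: 12.25
ee_pos: [0.4353, -0.3033, 0.2123]
tool_rot: [2.147, 0.146, -2.161]
force: [0.6, -0.9, -0.9]
finger_gap: 0.0495
t 12.25 p [ 0.4353 -0.3033  0.2123] jaw -172.4 xaxis [-0.006  0.002 -1.   ] gap 0.0495 F [ 0.6 -0.9 -0.9] q [-0.23 -0.14 -0.12 -0.   -1.59  0.36]
slide units [ 0.0173 -0.5969 -0.437 ]
twist units [0.0021 0.0076 0.0036]
```

```bash
python3 -m handwheel '[{"slide":[0,-0.08,-0.06],"twist":[0,0.007,0.003]},{"slide":[0,-0.095,-0.07],"twist":[0,0,0]},{"slide":[0,-0.095,-0.07],"twist":[0,0,0]},{"slide":[0,-0.095,-0.07],"twist":[0,0,0]},{"slide":[0,-0.095,-0.07],"twist":[0,0,0]},{"slide":[0,-0.09,-0.065],"twist":[0,0,0]},{"slide":[0,0,0],"twist":[0,0,0]}]'
python3 - <<'E'
from h import *
go([.578,-.0447,.205],JAW)
E
```

```text
time: 12.95
ee_pos: [0.5695, -0.0553, 0.2051]
tool_rot: [2.149, 0.14, -2.164]
force: [0.2, 0.3, -1.9]
finger_gap: 0.0494
t 12.95 p [ 0.5695 -0.0553  0.2051] jaw -172.7 xaxis [-0.007  0.002 -1.   ] gap 0.0494 F [ 0.2  0.3 -1.9] q [ 0.25 -0.03 -0.03 -0.   -1.58 -0.12]
slide units [ 0.0001 -0.0236 -0.0244]
twist units [-0.0048  0.0086  0.0038]
```

```bash
python3 -m handwheel '[{"slide":[0.03,-0.026,-0.027],"twist":[-0.004,0.009,0.004]},{"slide":[0.03,0,0],"twist":[0,0,0]},{"slide":[0,0,0],"twist":[0,0,0]}]'
python3 - <<'E'
from h import *
go([.578,-.0447,.18],JAW)
im=snapshot("wrist"); cv2.imwrite("pics/w6.png",im[:,:,::-1])
im=snapshot("scene"); cv2.imwrite("pics/s6.png",cv2.resize(im[130:280,220:420,::-1],None,fx=4,fy=4,interpolation=cv2.INTER_CUBIC))
go([.578,-.0447,.18],JAW)
E
```

```text
time: 13.25
ee_pos: [0.5783, -0.0419, 0.1764]
tool_rot: [2.147, 0.143, -2.158]
force: [0.3, -0.5, -1.4]
finger_gap: 0.0493
t 13.25 p [ 0.5783 -0.0419  0.1764] jaw -172.4 xaxis [-0.005 -0.001 -1.   ] gap 0.0493 F [ 0.3 -0.5 -1.4] q [ 0.27 -0.01 -0.06 -0.   -1.52 -0.14]
slide units [-0.009   0.0069  0.0016]
twist units [ 0.0028  0.0061 -0.0001]
t 13.35 p [ 0.5789 -0.0424  0.1786] jaw -172.4 xaxis [-0.002 -0.001 -1.   ] gap 0.0495 F [-0.4 -0.2 -0.7] q [ 0.27 -0.01 -0.06  0.   -1.52 -0.14]
slide units [-0.0036  0.0054  0.003 ]
twist units [ 0.0019  0.0025 -0.0007]
```

View pics/w6.png

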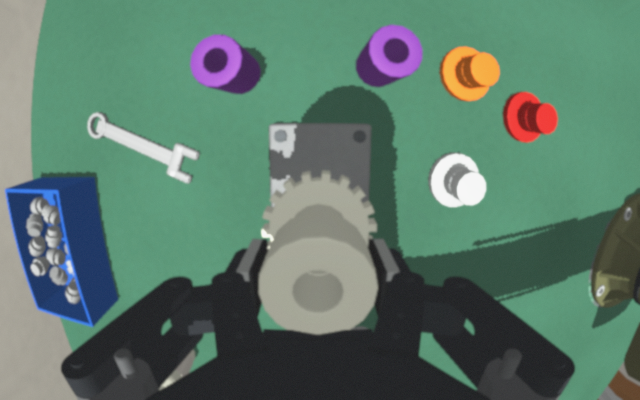

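View pics/s6.png

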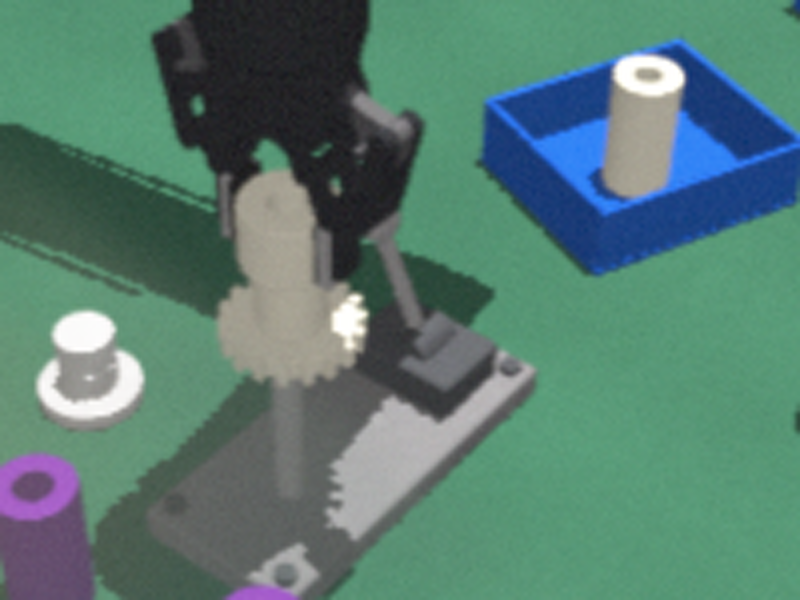

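Run:
```python
from h import *
for z in (.2156,.2156-.084,.124):
  for xy in [(.578,-.0447),(.5778,-.0422)]:
    p=proj("scene",[*xy,z]); print(z,xy,np.round((p-[220,130]+.5)*4-.5,1), end=' ')
    for s in (1,-1):
        v=np.array([.66,.73])*.025*s; q=proj("scene",[xy[0]+v[0],xy[1]+v[1],z]); print(np.round((q-[220,130]+.5)*4-.5,1),end=' ')
    print()
s=cv2.imread("pics/s6.png"); cv2.imwrite("pics/s6z.png",cv2.resize(s[150:520,180:420],None,fx=1.6,fy=1.6*1,interpolation=cv2.INTER_CUBIC))
```

```text
0.2156 (0.578, -0.0447) [278.6 198.7] [332.5 198. ] [224.5 199.5] 
0.2156 (0.5778, -0.0422) [282.4 196.2] [336.2 195.5] [228.4 197. ] 
0.1316 (0.578, -0.0447) [283.6 335. ] [334.  334.2] [233.1 335.9] 
0.1316 (0.5778, -0.0422) [287.1 332.4] [337.5 331.6] [236.7 333.3] 
0.124 (0.578, -0.0447) [284.  346.5] [334.1 345.6] [233.8 347.3] 
0.124 (0.5778, -0.0422) [287.5 343.9] [337.6 343.1] [237.4 344.7]
```

View pics/s6z.png

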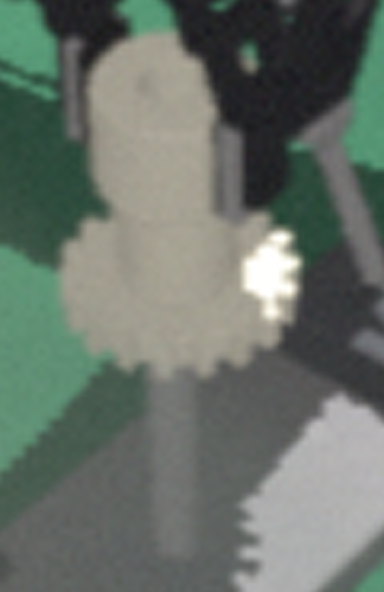

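```bash
python3 -m handwheel '[{"slide":[0,0.01,0.005],"twist":[0.002,0.002,0]},{"slide":[0,0,0],"twist":[0,0,0]}]'
python3 - <<'E'
from h import *
go([.5775,-.0457,.17],JAW)
im=snapshot("scene"); cv2.imwrite("pics/s7.png",cv2.resize(im[160:265,260:330,::-1],None,fx=5.6,fy=5.6,interpolation=cv2.INTER_CUBIC))
go([.5775,-.0457,.165],JAW)
E
```

```text
time: 13.55
ee_pos: [0.5773, -0.0482, 0.1799]
tool_rot: [2.156, 0.138, -2.153]
force: [-0.2, -0.5, -1.0]
finger_gap: 0.0493
t 13.55 p [ 0.5773 -0.0482  0.1799] jaw -172.6 xaxis [ 0.002 -0.001 -1.   ] gap 0.0493 F [-0.2 -0.5 -1. ] q [ 0.26 -0.02 -0.07  0.   -1.52 -0.13]
slide units [ 0.0249 -0.0061 -0.0012]
twist units [-0.002  -0.0018 -0.0013]
t 13.6 p [ 0.5775 -0.048   0.1802] jaw -172.6 xaxis [ 0.002 -0.001 -1.   ] gap 0.0496 F [ 0.4  0.  -1.5] q [ 0.26 -0.02 -0.06  0.   -1.52 -0.13]
slide units [ 0.0379 -0.0059 -0.0007]
twist units [-0.002  -0.0023 -0.0013]
```

View pics/s7.png

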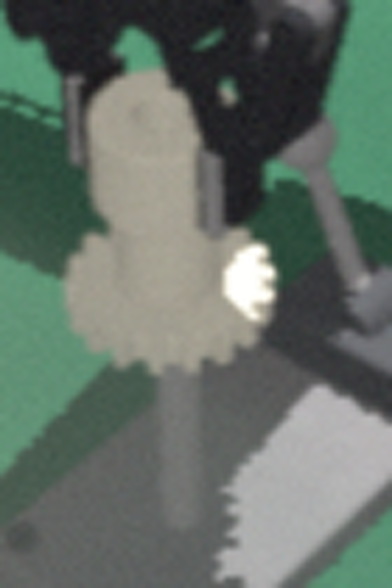

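```bash
python3 -m handwheel '[{"slide":[0.02,-0.0055,-0.001],"twist":[0,-0.002,-0.001]},{"slide":[0,0,0],"twist":[0,0,0]}]'
python3 - <<'E'
from h import *
go([.5775,-.0457,.155],JAW)
E
```

```text
time: 13.8
ee_pos: [0.5777, -0.0462, 0.1724]
tool_rot: [2.157, 0.139, -2.154]
force: [0.0, -0.3, -1.8]
finger_gap: 0.0497
t 13.8 p [ 0.5777 -0.0462  0.1724] jaw -172.7 xaxis [ 0.002  0.001 -1.   ] gap 0.0497 F [ 0.  -0.3 -1.8] q [ 0.27 -0.01 -0.08 -0.   -1.51 -0.14]
slide units [ 0.0434 -0.0012  0.0004]
twist units [-0.0034 -0.0021  0.0004]
```

```bash
python3 -m handwheel '[{"slide":[0.015,-0.001,0],"twist":[-0.003,-0.002,0]},{"slide":[0.012,0,0],"twist":[0,0,0]},{"slide":[0,0,0],"twist":[0,0,0]}]'
python3 - <<'E'
from h import *
go([.5775,-.0457,.13],JAW)
E
```

```text
time: 14.1
ee_pos: [0.5776, -0.0457, 0.1604]
tool_rot: [2.154, 0.142, -2.154]
force: [-0.2, -0.4, -1.3]
finger_gap: 0.05
t 14.1 p [ 0.5776 -0.0457  0.1604] jaw -172.5 xaxis [-0.  0. -1.] gap 0.05 F [-0.2 -0.4 -1.3] q [ 0.27 -0.01 -0.1  -0.   -1.49 -0.14]
slide units [0.0761 0.0001 0.0002]
twist units [0.0001 0.0002 0.0004]
```

No contact force and the bottom is about 11 mm below the tip, so it's on. Lowering on.

```bash
python3 -m handwheel '[{"slide":[0.04,0,0],"twist":[0,0,0]},{"slide":[0.04,0,0],"twist":[0,0,0]},{"slide":[0,0,0],"twist":[0,0,0]}]'
python3 - <<'E'
from h import *
go([.5775,-.0457,.1],JAW)
E
```

```text
time: 14.4
ee_pos: [0.5769, -0.0455, 0.1249]
tool_rot: [2.152, 0.142, -2.156]
force: [-0.1, -0.1, -0.9]
finger_gap: 0.0494
t 14.4 p [ 0.5769 -0.0455  0.1249] jaw -172.5 xaxis [-0.002  0.    -1.   ] gap 0.0494 F [-0.1 -0.1 -0.9] q [ 0.27 -0.   -0.15 -0.   -1.42 -0.14]
slide units [ 0.0623  0.0007 -0.0016]
twist units [0.0002 0.0024 0.0009]
```

```bash
python3 -m handwheel '[{"slide":[0.05,0,-0.001],"twist":[0,0.002,0]},{"slide":[0.05,0,0],"twist":[0,0,0]},{"slide":[0,0,0],"twist":[0,0,0]}]'
python3 - <<'E'
from h import *
go([.5775,-.0457,.07],JAW)
E
```

```text
time: 14.7
ee_pos: [0.5763, -0.0458, 0.0829]
tool_rot: [2.151, 0.141, -2.156]
force: [1.0, 0.7, -1.1]
finger_gap: 0.0495
t 14.7 p [ 0.5763 -0.0458  0.0829] jaw -172.5 xaxis [-0.003 -0.    -1.   ] gap 0.0495 F [ 1.   0.7 -1.1] q [ 0.27  0.02 -0.21 -0.   -1.35 -0.14]
slide units [ 0.0323  0.0002 -0.0031]
twist units [0.0003 0.0034 0.0001]
```

```bash
python3 -m handwheel '[{"slide":[0.02,0,-0.002],"twist":[0,0.003,0]},{"slide":[0.012,0,0],"twist":[0,0,0]}]'
python3 - <<'E'
from h import *
go([.5775,-.0457,.067],JAW)
E
```

```text
time: 14.9
ee_pos: [0.5778, -0.0459, 0.0712]
tool_rot: [2.155, 0.141, -2.151]
force: [0.6, 0.5, -2.8]
finger_gap: 0.0494
t 14.9 p [ 0.5778 -0.0459  0.0712] jaw -172.5 xaxis [ 0.002 -0.001 -1.   ] gap 0.0494 F [ 0.6  0.5 -2.8] q [ 0.27  0.03 -0.22  0.   -1.32 -0.14]
slide units [ 0.0105 -0.0005  0.0008]
twist units [ 0.0007 -0.002  -0.001 ]
```

```bash
python3 -m handwheel '[{"slide":[0.008,0,0],"twist":[0,0,0]},{"slide":[0.004,0,0],"twist":[0,0,0]}]'
python3 - <<'E'
from h import *
go([.5775,-.0457,.067],JAW)
E
```

```text
time: 15.1
ee_pos: [0.578, -0.046, 0.0691]
tool_rot: [2.155, 0.141, -2.15]
force: [-7.2, 2.2, 8.7]
finger_gap: 0.0495
t 15.1 p [ 0.578  -0.046   0.0691] jaw -172.4 xaxis [ 0.002 -0.001 -1.   ] gap 0.0495 F [-7.2  2.2  8.7] q [ 0.27  0.03 -0.23  0.   -1.32 -0.14]
slide units [ 0.0052 -0.001   0.0011]
twist units [ 0.0015 -0.0029 -0.0023]
```

```bash
python3 -m handwheel '[{"slide":[0,0,0],"twist":[0,0,0]},{"slide":[0,0,0],"twist":[0,0,0]},{"slide":[0,0,0],"twist":[0,0,0]},{"slide":[0,0,0],"twist":[0,0,0]},{"slide":[-0.05,0,0],"twist":[0,0,0]},{"slide":[-0.1,0,0],"twist":[0,0,0]},{"slide":[-0.1,0,0],"twist":[0,0,0]},{"slide":[-0.1,0,0],"twist":[0,0,0]},{"slide":[0,0,0],"twist":[0,0,0]}]' -1
python3 - <<'E'
from h import *
go([.4285,-.066,.2],JAW)
im=snapshot("wrist"); cv2.imwrite("pics/w8.png",im[:,:,::-1])
c=get_calibration("wrist")
im=snapshot("scene"); cv2.imwrite("pics/s8.png",cv2.resize(im[130:280,220:420,::-1],None,fx=4,fy=4,interpolation=cv2.INTER_CUBIC))
E
```

```text
time: 16.0
ee_pos: [0.5784, -0.0465, 0.2156]
tool_rot: [2.158, 0.139, -2.145]
force: [0.1, -0.0, 0.1]
finger_gap: 0.0854
t 16.0 p [ 0.5784 -0.0465  0.2156] jaw -172.5 xaxis [ 0.006 -0.003 -1.   ] gap 0.0854 F [ 0.1 -0.   0.1] q [ 0.27 -0.02 -0.    0.   -1.58 -0.14]
slide units [ 0.0369 -0.0011  0.378 ]
twist units [ 0.0011 -0.0071 -0.0045]
```

View pics/w8.png

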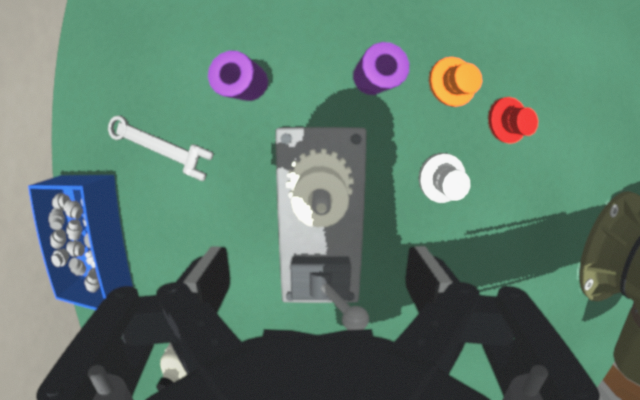

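View pics/s8.png

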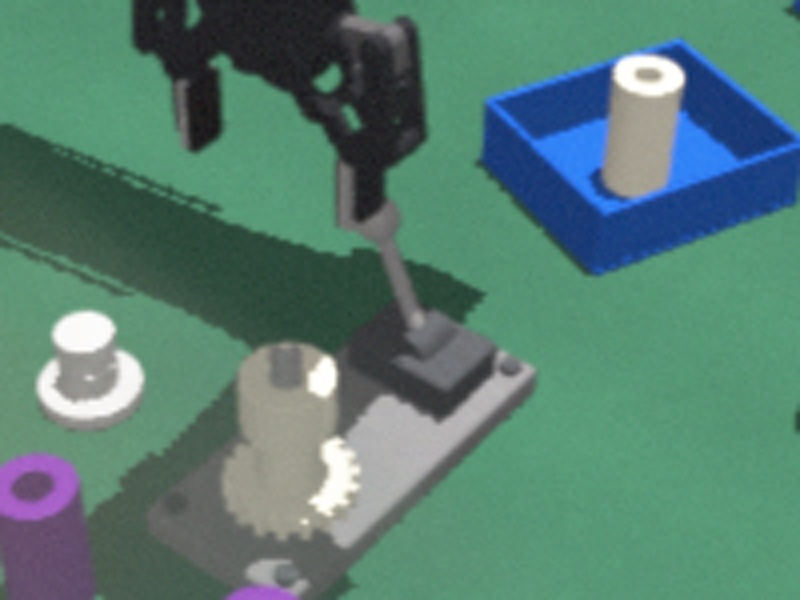

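The spool is seated flat on the stand and the tip stands proud. Next the aluminium cap.

```bash
python3 -m handwheel '[{"slide":[0,0,0.1],"twist":[0,-0.007,-0.004]},{"slide":[0,0,0.115],"twist":[0,0,0]},{"slide":[0,0,0.115],"twist":[0,0,0]},{"slide":[0.05,0,0.07],"twist":[0,0,0]},{"slide":[0.05,0,0],"twist":[0,0,0]},{"slide":[0,0,0],"twist":[0,0,0]}]'
python3 - <<'E'
from h import *
go([.4285,-.066,.15],JAW)
im=snapshot("wrist"); cv2.imwrite("pics/w9.png",im[:,:,::-1])
c=get_calibration("wrist")
cv2.imwrite("pics/w9z.png",cv2.resize(im[150:290,240:400,::-1],None,fx=4,fy=4,interpolation=cv2.INTER_CUBIC))
print(proj("wrist",[.4285,-.066,.05],c))
E
```

```text
time: 16.7
ee_pos: [0.4094, -0.0676, 0.1583]
tool_rot: [2.127, 0.142, -2.18]
force: [0.6, -0.4, -0.5]
finger_gap: 0.0853
t 16.7 p [ 0.4094 -0.0676  0.1583] jaw -172.5 xaxis [-0.025 -0.001 -1.   ] gap 0.0853 F [ 0.6 -0.4 -0.5] q [ 0.32 -0.46 -0.47 -0.01 -1.58 -0.19]
slide units [ 0.0195  0.0024 -0.0484]
twist units [0.0008 0.0313 0.0027]
[292.08846979 195.34577651]
```

View pics/w9z.png

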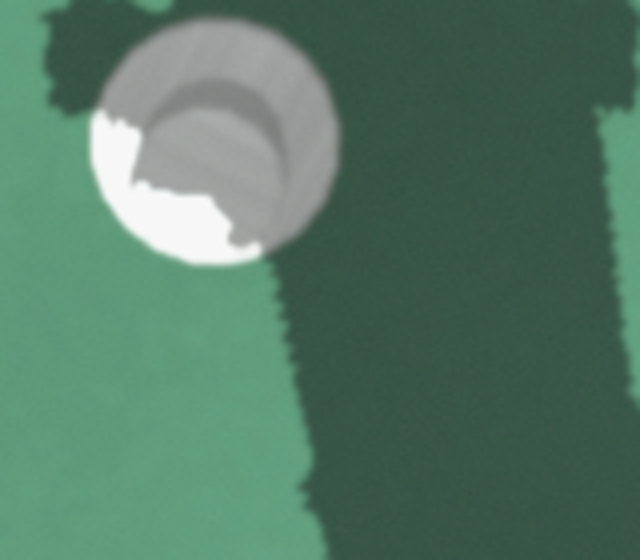

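```bash
python3 -m handwheel '[{"slide":[0.05,0.002,-0.05],"twist":[0,0.03,0.003]},{"slide":[0.06,0,0],"twist":[0,0,0]},{"slide":[0.06,0,0],"twist":[0,0,0]},{"slide":[0,0,0],"twist":[0,0,0]}]'
python3 - <<'E'
from h import *
go([.4286,-.066,.015],JAW)
E
```

```text
time: 17.15
ee_pos: [0.433, -0.0661, 0.0919]
tool_rot: [2.155, 0.139, -2.149]
force: [0.0, 0.1, -0.8]
finger_gap: 0.0855
t 17.15 p [ 0.433  -0.0661  0.0919] jaw -172.5 xaxis [ 0.003 -0.002 -1.   ] gap 0.0855 F [ 0.   0.1 -0.8] q [ 0.32 -0.4  -0.55  0.   -1.41 -0.19]
slide units [ 0.1923 -0.0024  0.0115]
twist units [ 0.0005 -0.0035 -0.0037]
```

```bash
python3 -m handwheel '[{"slide":[0.05,-0.002,0.011],"twist":[0,-0.003,-0.003]},{"slide":[0.06,0,0],"twist":[0,0,0]},{"slide":[0.05,0,0],"twist":[0,0,0]},{"slide":[0,0,0],"twist":[0,0,0]}]'
python3 - <<'E'
from h import *
go([.4286,-.066,.015],JAW)
E
```

```text
time: 17.55
ee_pos: [0.4328, -0.0663, 0.0324]
tool_rot: [2.157, 0.138, -2.147]
force: [-0.7, -0.3, -0.2]
finger_gap: 0.0853
t 17.55 p [ 0.4328 -0.0663  0.0324] jaw -172.5 xaxis [ 0.005 -0.003 -1.   ] gap 0.0853 F [-0.7 -0.3 -0.2] q [ 0.32 -0.36 -0.64  0.   -1.29 -0.19]
slide units [ 0.0433 -0.0022  0.0104]
twist units [ 0.0009 -0.0053 -0.0044]
```

```bash
python3 -m handwheel '[{"slide":[0.03,-0.002,0.012],"twist":[0,-0.005,-0.004]},{"slide":[0.018,0,0.002],"twist":[0,0,0]},{"slide":[0,0,0],"twist":[0,0,0]}]'
python3 - <<'E'
from h import *
go([.4286,-.066,.015],JAW)
E
```

```text
time: 17.85
ee_pos: [0.4294, -0.0661, 0.0161]
tool_rot: [2.157, 0.141, -2.148]
force: [0.3, -0.4, 0.9]
finger_gap: 0.0856
t 17.85 p [ 0.4294 -0.0661  0.0161] jaw -172.4 xaxis [ 0.004 -0.001 -1.   ] gap 0.0856 F [ 0.3 -0.4  0.9] q [ 0.32 -0.36 -0.66  0.   -1.26 -0.19]
slide units [ 0.0027 -0.0006  0.002 ]
twist units [ 0.0014 -0.0052 -0.0015]
```

```bash
python3 -m handwheel '[{"slide":[0,0,0],"twist":[0,0,0]},{"slide":[0,0,0],"twist":[0,0,0]},{"slide":[0,0,0],"twist":[0,0,0]},{"slide":[0,0,0],"twist":[0,0,0]},{"slide":[0,0,0],"twist":[0,0,0]},{"slide":[0,0,0],"twist":[0,0,0]},{"slide":[0,0,0],"twist":[0,0,0]}]' 1 50
python3 - <<'E'
from h import *
c=get_calibration("wrist")
im=snapshot("wrist"); cv2.imwrite("pics/w10.png",cv2.resize(im[190:340,220:420,::-1],None,fx=4,fy=4,interpolation=cv2.INTER_CUBIC))
go([.4286,-.066,.2],JAW)
E
```

```text
time: 18.55
ee_pos: [0.4307, -0.066, 0.0185]
tool_rot: [2.16, 0.142, -2.144]
force: [0.2, -0.7, 0.3]
finger_gap: 0.0327
t 18.6 p [ 0.4307 -0.066   0.0184] jaw -172.4 xaxis [ 0.007 -0.    -1.   ] gap 0.033 F [-0.2  0.5 -0.8] q [ 0.32 -0.36 -0.66  0.   -1.26 -0.19]
slide units [-0.4539 -0.      0.0019]
twist units [ 0.0019 -0.0093 -0.0018]
```

View pics/w10.png

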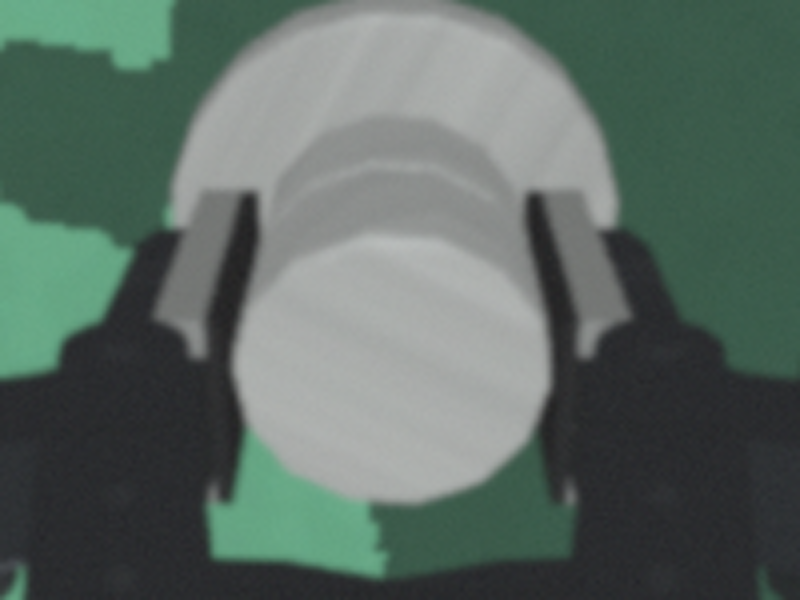

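```bash
python3 - <<'E'
from h import *
o=env.get_obs();R=Rn.from_rotvec(o["tool_rot"]).as_matrix()
w=np.r_[atz("wrist",(318.1,281.8),.05),.05]
print(w,(R.T@(w-o["ee_pos"]))*1000)
E
python3 -m handwheel '[{"slide":[-0.05,0,0],"twist":[0,-0.009,-0.001]},{"slide":[-0.09,0,0],"twist":[0,0,0]},{"slide":[-0.11,0,0],"twist":[0,0,0]},{"slide":[-0.11,0,0],"twist":[0,0,0]},{"slide":[-0.11,0,0],"twist":[0,0,0]},{"slide":[0,0,0],"twist":[0,0,0]}]'
python3 - <<'E'
from h import *
go([.577,-.0455,.2],JAW)
E
```

```text
[ 0.4296415  -0.06629708  0.05      ] [-31.57408761   0.212068     0.84653344]
time: 19.2
ee_pos: [0.4272, -0.0662, 0.2071]
tool_rot: [2.14, 0.142, -2.167]
force: [0.6, 0.4, -2.0]
finger_gap: 0.0328
t 19.2 p [ 0.4272 -0.0662  0.2071] jaw -172.5 xaxis [-0.013 -0.001 -1.   ] gap 0.0328 F [ 0.6  0.4 -2. ] q [ 0.31 -0.41 -0.35 -0.   -1.65 -0.18]
slide units [ 0.013  -0.0024 -0.3782]
twist units [0.0005 0.016  0.0014]
```

```bash
python3 -m handwheel '[{"slide":[0,0,-0.08],"twist":[0,0.015,0]},{"slide":[0,0,-0.11],"twist":[0,0,0]},{"slide":[0,0,-0.11],"twist":[0,0,0]},{"slide":[0,0,-0.09],"twist":[0,0,0]},{"slide":[0,0,0],"twist":[0,0,0]}]'
python3 - <<'E'
from h import *
go([.578,-.0434,.175],JAW)
E
```

```text
time: 19.7
ee_pos: [0.5862, -0.0438, 0.2013]
tool_rot: [2.151, 0.148, -2.16]
force: [0.3, 0.2, -4.1]
finger_gap: 0.0328
t 19.7 p [ 0.5862 -0.0438  0.2013] jaw -172.4 xaxis [-0.005  0.005 -1.   ] gap 0.0328 F [ 0.3  0.2 -4.1] q [ 0.26  0.01  0.   -0.01 -1.57 -0.13]
slide units [ 0.0658 -0.0033  0.02  ]
twist units [0.0012 0.0052 0.007 ]
```

```bash
python3 -m handwheel '[{"slide":[0.04,-0.003,0.02],"twist":[0.001,0.005,0.006]},{"slide":[0.03,0,0],"twist":[0,0,0]},{"slide":[0,0,0],"twist":[0,0,0]}]'
python3 - <<'E'
from h import *
go([.578,-.0434,.155],JAW)
im=snapshot("scene"); cv2.imwrite("pics/s11.png",cv2.resize(im[160:265,260:330,::-1],None,fx=5.6,fy=5.6,interpolation=cv2.INTER_CUBIC))
im=snapshot("top"); cv2.imwrite("pics/t11.png",cv2.resize(im[150:240,270:370,::-1],None,fx=5.6,fy=5.6,interpolation=cv2.INTER_CUBIC))
go([.578,-.0434,.155],JAW)
E
```

```text
time: 20.0
ee_pos: [0.5771, -0.0432, 0.1664]
tool_rot: [2.144, 0.142, -2.164]
force: [-0.8, 0.4, -2.8]
finger_gap: 0.0327
t 20.0 p [ 0.5771 -0.0432  0.1664] jaw -172.5 xaxis [-0.009  0.    -1.   ] gap 0.0327 F [-0.8  0.4 -2.8] q [ 0.27 -0.01 -0.08 -0.   -1.51 -0.14]
slide units [ 0.0284  0.0007 -0.0025]
twist units [-0.0003  0.0115  0.0019]
t 20.1 p [ 0.5779 -0.0434  0.1688] jaw -172.5 xaxis [-0.006  0.    -1.   ] gap 0.0324 F [-0.3  0.1 -2.5] q [ 0.27 -0.01 -0.08 -0.   -1.51 -0.14]
slide units [ 0.0346  0.     -0.0004]
twist units [-0.0003  0.0075  0.0011]
```

View pics/s11.png

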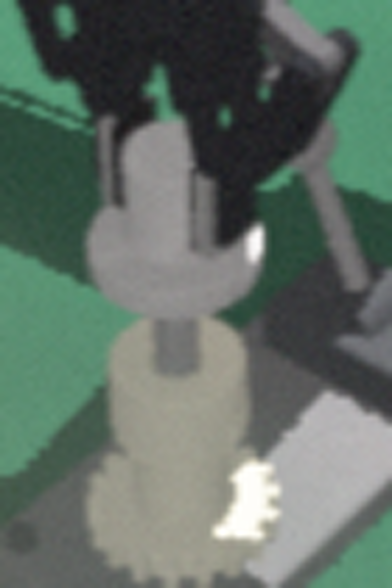

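View pics/t11.png

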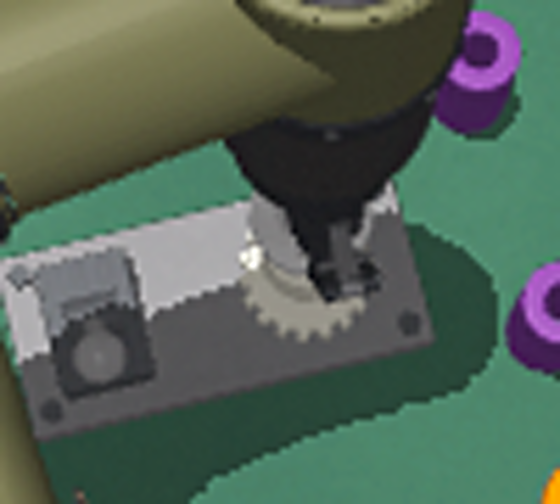

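```bash
python3 -m handwheel '[{"slide":[0.03,0.0015,0],"twist":[0,0.007,0.001]},{"slide":[0.018,0,0],"twist":[0,0,0]},{"slide":[0,0,0],"twist":[0,0,0]}]'
python3 - <<'E'
from h import *
go([.578,-.044,.14],JAW)
E
```

```text
time: 20.4
ee_pos: [0.5786, -0.0442, 0.1506]
tool_rot: [2.159, 0.141, -2.149]
force: [-1.2, 0.5, -3.1]
finger_gap: 0.0323
t 20.4 p [ 0.5786 -0.0442  0.1506] jaw -172.5 xaxis [ 0.004  0.001 -1.   ] gap 0.0323 F [-1.2  0.5 -3.1] q [ 0.27 -0.01 -0.11  0.   -1.46 -0.14]
slide units [ 0.0264 -0.0006  0.0015]
twist units [-0.0004 -0.0055  0.0003]
```

```bash
python3 -m handwheel '[{"slide":[0.016,0,0.001],"twist":[0,-0.005,0]},{"slide":[0.014,0,0],"twist":[0,0,0]},{"slide":[0.008,0,0],"twist":[0,0,0]},{"slide":[0,0,0],"twist":[0,0,0]}]' 1 70
python3 - <<'E'
from h import *
go([.578,-.044,.13],JAW)
E
```

```text
time: 20.8
ee_pos: [0.578, -0.0442, 0.1348]
tool_rot: [2.154, 0.141, -2.154]
force: [-0.5, 0.7, -3.9]
finger_gap: 0.0325
t 20.8 p [ 0.578  -0.0442  0.1348] jaw -172.5 xaxis [ 0.  0. -1.] gap 0.0325 F [-0.5  0.7 -3.9] q [ 0.27 -0.   -0.13 -0.   -1.44 -0.14]
slide units [ 0.012  -0.0005 -0.    ]
twist units [-0.0004 -0.0004  0.0006]
```

```bash
python3 -m handwheel '[{"slide":[0.016,0,0],"twist":[0,0,0]},{"slide":[0.01,0,0],"twist":[0,0,0]}]'
python3 - <<'E'
from h import *
go([.578,-.044,.121],JAW)
E
```

```text
time: 21.0
ee_pos: [0.5779, -0.044, 0.1245]
tool_rot: [2.155, 0.142, -2.154]
force: [-1.7, 0.2, -2.4]
finger_gap: 0.0325
t 21.0 p [ 0.5779 -0.044   0.1245] jaw -172.5 xaxis [ 0.     0.001 -1.   ] gap 0.0325 F [-1.7  0.2 -2.4] q [ 0.27 -0.   -0.15 -0.   -1.42 -0.14]
slide units [ 0.0087 -0.0001 -0.0002]
twist units [-0.0001 -0.0006  0.0008]
```

```bash
python3 -m handwheel '[{"slide":[0.006,0,0],"twist":[0,0,0]},{"slide":[0.004,0,0],"twist":[0,0,0]}]'
python3 - <<'E'
from h import *
go([.578,-.044,.121],JAW)
E
```

```text
time: 21.2
ee_pos: [0.578, -0.0441, 0.1225]
tool_rot: [2.155, 0.141, -2.152]
force: [-9.6, 4.1, 10.1]
finger_gap: 0.0322
t 21.2 p [ 0.578  -0.0441  0.1225] jaw -172.5 xaxis [ 0.002 -0.    -1.   ] gap 0.0322 F [-9.6  4.1 10.1] q [ 0.27 -0.   -0.15  0.   -1.42 -0.14]
slide units [ 0.0038 -0.0004  0.    ]
twist units [ 0.0007 -0.0021 -0.0005]
```

```bash
python3 -m handwheel '[{"slide":[0,0,0],"twist":[0,0,0]},{"slide":[0,0,0],"twist":[0,0,0]},{"slide":[0,0,0],"twist":[0,0,0]},{"slide":[0,0,0],"twist":[0,0,0]},{"slide":[-0.05,0,0],"twist":[0,0,0]},{"slide":[-0.09,0,0],"twist":[0,0,0]},{"slide":[-0.08,0,0],"twist":[0,0,0]},{"slide":[0,0,0],"twist":[0,0,0]}]' -1
python3 - <<'E'
from h import *
go([.47,.058,.2],JAW)
im=snapshot("wrist"); cv2.imwrite("pics/w12.png",im[:,:,::-1])
im=snapshot("scene"); cv2.imwrite("pics/s12.png",cv2.resize(im[130:280,220:420,::-1],None,fx=4,fy=4,interpolation=cv2.INTER_CUBIC))
E
```

```text
time: 22.0
ee_pos: [0.5793, -0.0452, 0.2149]
tool_rot: [2.159, 0.138, -2.145]
force: [0.8, -0.7, -0.6]
finger_gap: 0.0856
t 22.0 p [ 0.5793 -0.0452  0.2149] jaw -172.5 xaxis [ 0.007 -0.002 -1.   ] gap 0.0856 F [ 0.8 -0.7 -0.6] q [ 0.27 -0.02 -0.    0.   -1.58 -0.14]
slide units [ 0.0347 -0.2915  0.2374]
twist units [ 0.0002 -0.0081 -0.0041]
```

View pics/w12.png

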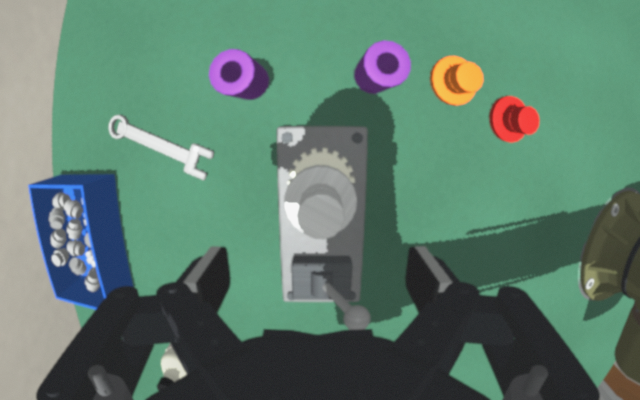

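View pics/s12.png

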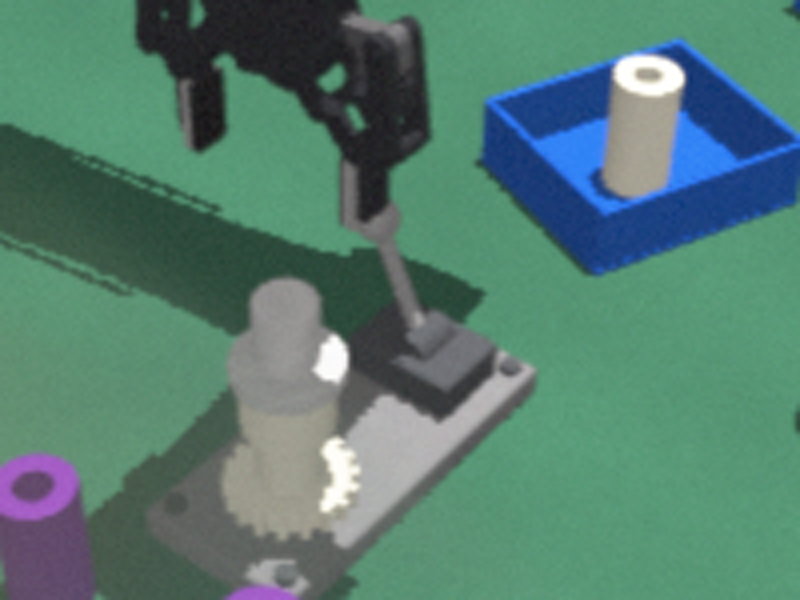

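The cap lies flat on the spool. Now I go behind the lever ball with the fingers shut.

```bash
python3 -m handwheel '[{"slide":[0,-0.08,0.065],"twist":[0,-0.008,-0.004]},{"slide":[0,-0.085,0.07],"twist":[0,0,0]},{"slide":[0,-0.085,0.07],"twist":[0,0,0]},{"slide":[0,-0.03,0.03],"twist":[0,0,0]},{"slide":[0,0,0],"twist":[0,0,0]},{"slide":[0,0,0],"twist":[0,0,0]}]' 1 40
python3 - <<'E'
from h import *
go([.478,.0595,.095],JAW)
E
```

```text
time: 22.7
ee_pos: [0.4644, 0.0563, 0.2003]
tool_rot: [2.132, 0.138, -2.176]
force: [-0.4, -0.1, -0.3]
finger_gap: 0.0004
t 22.7 p [0.4644 0.0563 0.2003] jaw -172.6 xaxis [-0.02  -0.002 -1.   ] gap 0.0004 F [-0.4 -0.1 -0.3] q [ 0.55 -0.3  -0.28 -0.01 -1.61 -0.42]
slide units [ 0.2625 -0.0035 -0.0401]
twist units [-0.0021  0.0257  0.0003]
```

```bash
python3 -m handwheel '[{"slide":[0.03,-0.003,-0.02],"twist":[-0.002,0.025,0]},{"slide":[0.08,0,0],"twist":[0,0,0]},{"slide":[0.08,0,0],"twist":[0,0,0]},{"slide":[0.05,0,0],"twist":[0,0,0]},{"slide":[0,0,0],"twist":[0,0,0]}]'
python3 - <<'E'
from h import *
go([.478,.0595,.095],JAW)
im=snapshot("wrist"); cv2.imwrite("pics/w13.png",im[:,:,::-1])
E
```

```text
time: 23.2
ee_pos: [0.474, 0.0551, 0.0978]
tool_rot: [2.152, 0.134, -2.159]
force: [-0.3, -0.4, 0.4]
finger_gap: 0.0002
t 23.2 p [0.474  0.0551 0.0978] jaw -172.8 xaxis [-0.003 -0.002 -1.   ] gap 0.0002 F [-0.3 -0.4  0.4] q [ 0.54 -0.27 -0.44  0.   -1.4  -0.41]
slide units [ 0.007  -0.0096 -0.0114]
twist units [-0.0062  0.0046 -0.0021]
```

View pics/w13.png

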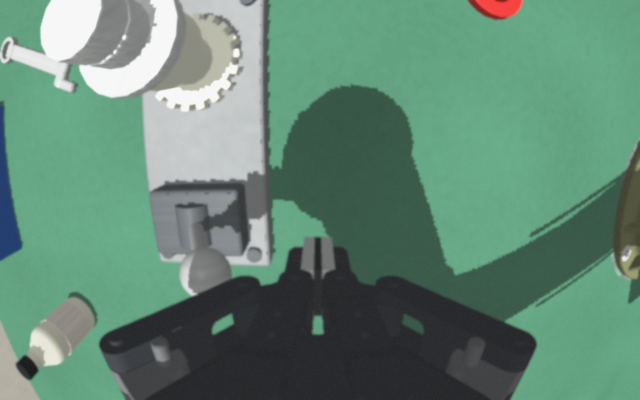

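```bash
python3 -m handwheel '[{"slide":[-0.014,-0.014,-0.02],"twist":[-0.006,0.004,-0.002]},{"slide":[0,0,-0.02],"twist":[0,0,0]},{"slide":[0,0,0],"twist":[0,0,0]}]'
python3 - <<'E'
from h import *
go([.5715,.0714,.104],JAW)
E
```

```text
time: 23.55
ee_pos: [0.4935, 0.0632, 0.1091]
tool_rot: [2.161, 0.141, -2.147]
force: [0.6, 0.6, 1.0]
finger_gap: -0.0004
t 23.55 p [0.4935 0.0632 0.1091] jaw -172.5 xaxis [ 0.006  0.001 -1.   ] gap -0.0004 F [0.6 0.6 1. ] q [ 0.54 -0.23 -0.39  0.   -1.4  -0.41]
slide units [ 0.014   0.0049 -0.196 ]
twist units [-0.001  -0.0081  0.0001]
```

```bash
python3 -m handwheel '[{"slide":[0.014,0,-0.03],"twist":[0,-0.008,0]},{"slide":[0,0,-0.03],"twist":[0,0,0]},{"slide":[0,0,-0.03],"twist":[0,0,0]}]'
python3 - <<'E'
from h import *
go([.5715,.0714,.104],JAW)
E
```

```text
time: 23.85
ee_pos: [0.5316, 0.0683, 0.1083]
tool_rot: [2.159, 0.142, -2.15]
force: [-1.3, -0.0, 0.9]
finger_gap: 0.0001
t 23.85 p [0.5316 0.0683 0.1083] jaw -172.5 xaxis [ 0.004  0.001 -1.   ] gap 0.0001 F [-1.3 -0.   0.9] q [ 0.5  -0.12 -0.29  0.   -1.39 -0.37]
slide units [ 0.0111  0.0054 -0.0999]
twist units [-0.     -0.0053  0.0007]
```

```bash
python3 -m handwheel '[{"slide":[0.012,0.002,-0.03],"twist":[0,-0.005,0]},{"slide":[0,0.002,-0.03],"twist":[0,0,0]},{"slide":[0,0,-0.02],"twist":[0,0,0]}]'
python3 - <<'E'
from h import *
go([.5715,.0714,.104],JAW)
im=snapshot("scene"); cv2.imwrite("pics/s14.png",cv2.resize(im[130:280,220:420,::-1],None,fx=4,fy=4,interpolation=cv2.INTER_CUBIC))
E
```

```text
time: 24.15
ee_pos: [0.5662, 0.0715, 0.1056]
tool_rot: [2.156, 0.143, -2.152]
force: [-1.6, 0.3, -1.4]
finger_gap: 0.0002
t 24.15 p [0.5662 0.0715 0.1056] jaw -172.5 xaxis [ 0.002  0.001 -1.   ] gap 0.0002 F [-1.6  0.3 -1.4] q [ 0.48 -0.02 -0.2  -0.   -1.38 -0.35]
slide units [ 0.0041  0.002  -0.013 ]
twist units [ 0.0002 -0.0025  0.0016]
```

View pics/s14.png

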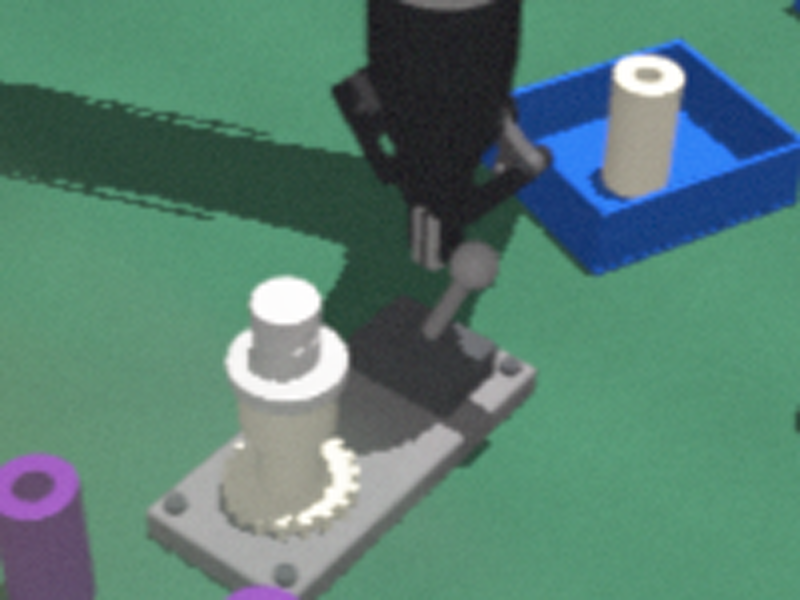

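```bash
python3 -m handwheel '[{"slide":[0.006,0,-0.012],"twist":[0,-0.002,0]},{"slide":[0,0,-0.01],"twist":[0,0,0]}]'
python3 - <<'E'
from h import *
go([.5715,.0714,.104],JAW)
E
```

```text
time: 24.4
ee_pos: [0.5743, 0.0725, 0.1032]
tool_rot: [2.15, 0.142, -2.158]
force: [-18.4, -0.4, 7.1]
finger_gap: 0.0001
t 24.4 p [0.5743 0.0725 0.1032] jaw -172.5 xaxis [-0.004  0.    -1.   ] gap 0.0001 F [-18.4  -0.4   7.1] q [ 0.47  0.01 -0.18 -0.   -1.39 -0.34]
slide units [-0.002   0.0018  0.0073]
twist units [0.0001 0.0048 0.0009]
```

```bash
python3 -m handwheel '[{"slide":[0,0,-0.005],"twist":[0,0,0]}]'
python3 -m handwheel '[{"slide":[0,0,0.03],"twist":[0,0,0]},{"slide":[0,0,0.1],"twist":[0,0,0]},{"slide":[-0.05,0,0.1],"twist":[0,0,0]},{"slide":[-0.1,0,0.05],"twist":[0,0,0]},{"slide":[-0.1,0,0],"twist":[0,0,0]},{"slide":[0,0,0],"twist":[0,0,0]}]'
python3 - <<'E'
from h import *
go()
im=snapshot("scene"); cv2.imwrite("pics/s15.png",cv2.resize(im[:,:,::-1],None,fx=1.25,fy=1.25));cv2.imwrite("pics/s15z.png",cv2.resize(im[130:280,220:420,::-1],None,fx=4,fy=4,interpolation=cv2.INTER_CUBIC))
E
```

```text
time: 24.5
ee_pos: [0.574, 0.0724, 0.1032]
tool_rot: [2.143, 0.141, -2.164]
force: [-14.5, 1.2, 7.6]
finger_gap: 0.0001
time: 25.1
ee_pos: [0.4591, 0.0568, 0.2066]
tool_rot: [2.14, 0.141, -2.165]
force: [0.8, 0.4, 0.4]
finger_gap: -0.0004
t 25.1 p [0.4591 0.0568 0.2066] jaw -172.4 xaxis [-0.011 -0.002 -1.   ] gap -0.0004 F [0.8 0.4 0.4] q [ 0.56 -0.33 -0.29 -0.   -1.62 -0.43]
```

View pics/s15z.png

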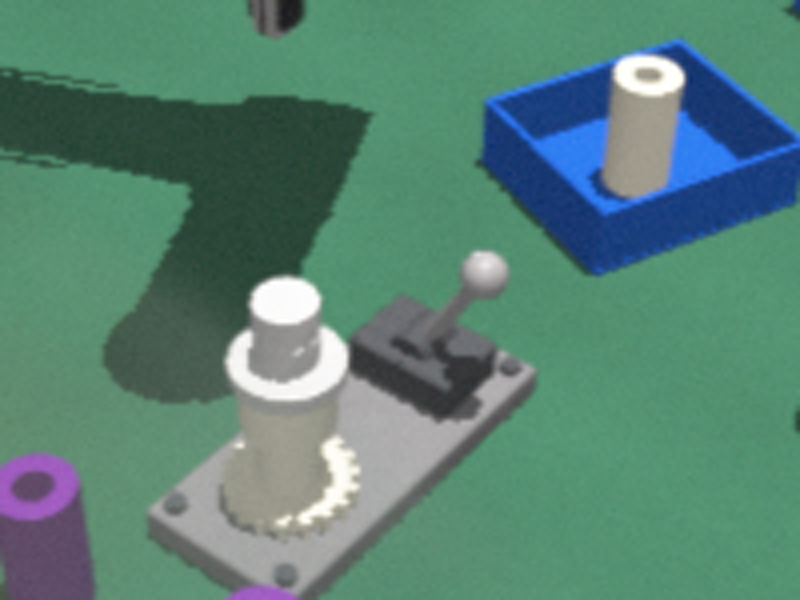

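View pics/s15.png

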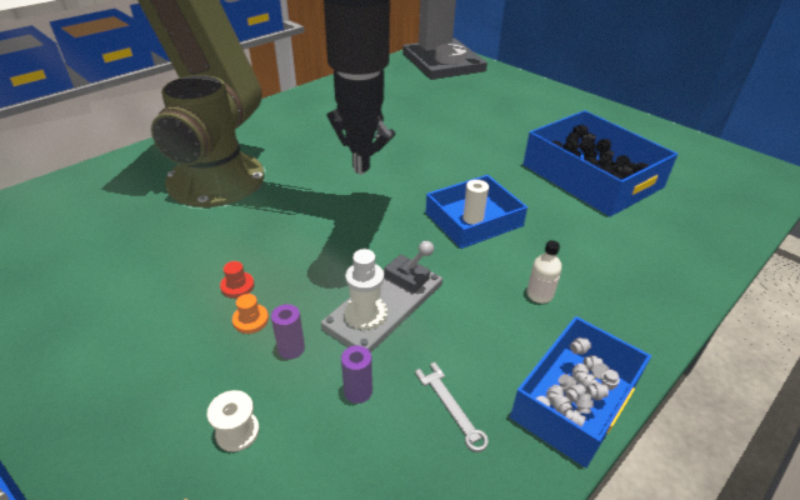

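Run:
```python
from h import *
im=snapshot("top");cv2.imwrite("pics/t15.png",cv2.resize(im[150:240,260:360,::-1],None,fx=6,fy=6,interpolation=cv2.INTER_CUBIC))
s=((485+.5)/4-.5+220,(273+.5)/4-.5+130)
print(atz("scene",s,.112),proj("top",[.5985,.075,.1122]))
for a in (.9,1.0):
    l=a-.5; p=proj("scene",[.5605+.08*np.sin(l)*.991,.07+.08*np.sin(l)*.13,.042+.08*np.cos(l)]); q=proj("top",[.5605+.08*np.sin(l)*.991,.07+.08*np.sin(l)*.13,.042+.08*np.cos(l)])
    print(a,(p-[220,130]+.5)*4-.5,(q-[260,150]+.5)*6-.5)
```

```text
[0.59833278 0.07855692] [281.18642806 188.64308897]
0.9 [469.8553919  265.27044874] [132.64758057 247.17229541]
1.0 [480.61424049 275.8718558 ] [129.64548587 234.33347895]
```

View pics/t15.png

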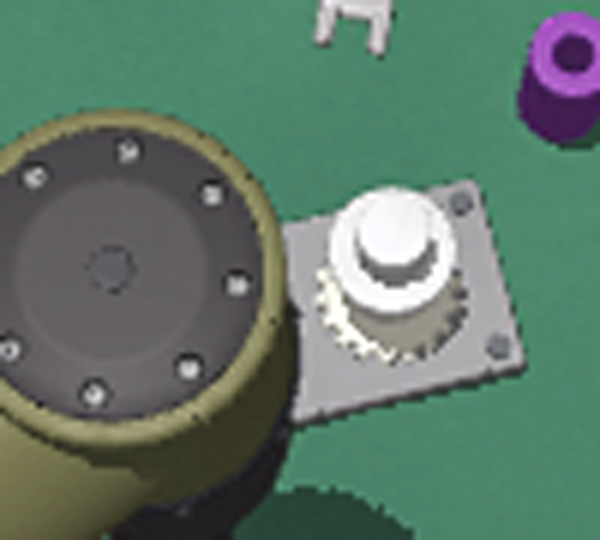

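Run:
```python
from h import *
print(order.finish_job()); go()
```

```text
the job is handed in; nothing more can be done
None
the job is handed in; nothing more can be done
```

I handed the job in at about 25 s of the 69 s allowed. All the steps were done in the order you asked, and the last pictures bear that out; `finish_job` itself reports no verdict.

- **Sleeve:** it stands upright in the blue bin. It touched the bin floor at about 9 N before I let go.
- **Toothed spool:** it is on the spindle, teeth down. Contact with the stand came within a millimetre of the expected seating height, again at about 9 N.
- **Hub cap:** it lies flat on the spool, knob up. It was lowered until it touched at the expected height, at about 10 N.
- **Lever:** pushed over away from the robot until it stopped. The force rose from under 2 N to about 18 N at the stop. The scene camera puts the ball at the spot for an angle of about 1.0, within a few millimetres. The arm hid the lever from the top camera, so that second check was not possible.
- **Everything else:** the plain spool, oil bottle, wrench and the look-alikes look undisturbed in the last scene picture. The arm was clear of everything, with its force reading at about zero.

The cameras disagreed by 2–3 mm on the spindle's position. I corrected for that from pictures taken over the spindle, and both parts went on with no side force until they seated.

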